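Clock a feeder's portion disc in its V rest and lock it

ROBOT

A 6-joint arm with a two-finger parallel gripper is mounted at the origin on a cart in front of the work surface, level with it; the furniture and walls round the work are solid. World frame = base frame: x ahead of the robot, y to its left, z up, the work surface at z = 0. Lengths are in m, angles in rad, forces in N, time in s.
With the tool pointing down it reaches from about 0.35 to 0.775 m from the base axis. Payload 7.3 kg.
Tool frame: the origin (TCP) lies at the very end of the fingers, on their centre line; the grasp point (between the pads) lies 19 mm behind it; z points along the fingers, x is the direction in which the jaws open and shut, and the axes are right-handed (so a half turn about z gives the same grasp; the last joint's range is limited). The gripper opens to 92 mm and grips with 3 to 60 N. Pads are 19 mm wide; open, the fingers measure 130 mm over their backs; the gripper's body (75 mm by 190 mm) begins 47 mm behind the grasp point.
Start: joints at [1.203, 0.342, 1.524, -0, 1.275, -0.146], TCP at [0.115, 0.512, 0.227] pointing down, gripper open.
Joint ranges: [-2.53, 2.53], [-0.77, 2.02], [0.04, 2.7], [-1, 4.14], [0.28, 2.66], [-3.11, 3.11]. Speed limits (rad/s): [2.57, 2.57, 3.14, 3.14, 3.14, 3.14].

INTERFACE

Orientations are given as [roll, pitch, yaw] about the fixed x, y, z axes, in that order (R = Rz(yaw) Ry(pitch) Rx(roll)).
In Python, from cell import observe, read_camera, camera_params, hand_in gives the robot as it stands.
- The arm moves only by the tool apply_moves, never from a script. Its argument "increments" is a list of rows, each an object with "grip": the opening, from 0 (shut) to 1 (fully open); "linear": the shift along the world's x, y, z in mm, a list of three; "turn": the turn, a rotation vector about the world's x, y, z in units of 6 degrees (1.0 is 6 degrees), a list of three. A call has 1 to 10 rows; each row is the pose to reach, as a shift and turn from the pose commanded when the call began; what a row does not reach only later rows make up. A row lasts 1/10 s, in which the tool goes at most 50 mm and 8.59 degrees, less where a joint would pass 70% of its speed; a pose out of reach is approached as far as the arm can. A call with a gripper value outside its range is refused whole. The fingers move at their own pace and stop on an object; "grip_force" is the grip in N (left out, the last holds). Time passes only in rows, so rows that repeat a pose let the fingers close. It gives the time, the measured TCP pose, the force and the opening at its end, in the units of the state.
- observe(): the state, without advancing time (a new reading comes with each control period).
- read_camera(name): name is "scene" or "top"; returns the picture (420x560x3 uint8, red, green, blue); there is no depth.
- camera_params(name): a dict with "camera_matrix" (3x3 intrinsics, pixels), "k1" (the pictures are not rectified: a ray, as slopes to the right and down, at radius r is drawn at 1 + k1 r^2 times it, then the intrinsics apply), "world_to_cam" (4x4, takes a point from world to camera coordinates). Camera axes: x right, y up, looking along -z (the intrinsics and any distortion apply to the point x, -y, -z); pixel columns grow to the right and rows downward; lengths in m; the calibration is good to about 2 mm. A picture is of the moment at which its call begins. camera_params takes no time and is no camera call.
- hand_in(): hands the job in, once; it reports no verdict.
The state is a dict: "time": time; "qpos": joint angles; "qvel": joint speeds; "joint_efforts": joint torques, N m; "tool_pos": TCP position; "tool_rot": TCP orientation; "contact_force": force on the tool from outside, world axes, zero at the start; "torque": the same for the moment, N m; "opening": finger opening in m.
Only numpy, scipy, OpenCV 4.12 (cv2) and the standard library are available. Lean on these libraries where they do the work, as an engineer would, in place of code of your own. Each camera call takes 0.05 s, during which the arm holds its last target.

TASK

Draw the stand's sliding rod back, then take the portion disc that has the flat and the slot (not the plain round one) and lay it on the sloping stand, in the V on its round edge, with its flat facing up the slope. Holding it by its stem, roll it in the V until you feel the flat drop home against the left ledge (left as you face the stand's low front), so that the slot points up the slope at the rod. Then push the rod down the slope into the slot until it bottoms out, hold it there for a second, and let go; leave the plain disc and everything else where it stands.

Things in the scene. Friction and masses are not known exactly. Their poses are not given: they have to be found in the camera images.
- disc: Grey disc, 120 mm diameter, 14 mm thick, 0.18 to 0.35 kg, lying at any yaw. A flat (56 mm chord, 53 mm from the centre) is cut off its edge and a slot, 15 mm wide and 20 mm deep, into its rim. Origin: centre of the underside; z up along the stem, x towards the slot; the flat faces 150 degrees from x, counter-clockwise from above.
- stem (a point): Middle of the wanted disc's stem, on its axis, 42 mm above the underside. The stem is round, black, 28 mm in diameter and stands from the disc's top face (14 mm) to 64 mm above the underside, with a low collar (42 mm wide, 4 mm high) round its foot.
- flat_mid (a point): Middle of the top edge of the disc's flat, 14 mm above the underside.
- slot_floor (a point): Middle of the top edge of the blind inner end of the disc's slot, 40 mm from the disc's centre.
- blank: Plain disc of the same size, colour and stem, fully round: no flat, no slot. Not wanted; to be left where it is. Origin: centre of its underside.
- deck: Face of the fixed stand: an aluminium plate tilted 35 degrees, low at the front, with a V of two steel ledges at its low end. Origin: 64 mm above the table on the face, where the centre of the disc's underside lies when the disc's round edge rests on both ledges. x up the slope, y to the left along the face, z out of the face. The plate spans x = -81 to 144, y = -75 to 75 mm.
- v_point (a point): Point of the V, at deck x = -69, y = 0, z = 14.5 mm (just over the ledges). The V measures 120 degrees and opens up the slope: from here each ledge's inner face runs outwards and up at 30 degrees to the deck's y axis, 72 mm long. Ledges are 13 mm high and 10 mm thick.
- left_ledge (a point): Middle of the upper inner edge of the left ledge (deck y > 0), 14.5 mm above the face.
- right_ledge (a point): Middle of the upper inner edge of the right ledge (deck y < 0), 14.5 mm above the face.
- home (a point): On the deck's face at x = -4.0, y = +7.0 mm: where the centre of the disc's underside lies once the flat is home on the left ledge and the round edge touches the right ledge. The disc's slot then points along the deck's +x.
- bolt_slide (a joint): How far the steel rod is pushed down the slope, m: 0 fully back, 0.038 its limit. It bottoms in a homed disc's slot at about 0.032, stops on a rim at about 0.012, and clears a disc in the V below 0.007. Starts partly forward, stays where left; stiff, about 2.5 N. 10 mm thick, round nose, 8 mm above the face, along deck y = +7 mm, nose at deck x = 68 mm minus this value.
- bolt_knob (a point): Grip of the rod: a round black knob, 18 mm in diameter, standing square to the sloping face from 5 to 49 mm above it, at deck x = 132 mm minus the joint value, y = +7 mm; this point is on its axis, 38 mm above the face. The rod's guide block, 18 mm high, stands at deck x = 70 to 86, y = -9 to 22 mm.
- glass_jar: Open glass jar, 62 mm wide, 60 mm high; bystander. Origin: centre of its underside.
- food_cup: Small cup, 42 mm wide, 38 mm high; bystander. Origin: centre of its underside.
- cup_stack: Stack of clear cups, 43 mm wide, 63 mm high; bystander. Origin: centre of its underside.
- feed_syringe: Feeding syringe lying along its x, 103 x 26 x 16 mm; bystander. Origin: centre of its underside.
- cup_stack_b: Shorter stack of clear cups, 43 mm wide, 50 mm high; bystander. Origin: centre of its underside.

How it is judged:
On the way, in this order (a step that is already met when the one before it is completed fails the run):
1. the disc with the flat lies in the V on its round edge, centre within 3.5 mm of the V's resting point, flat facing up the slope (within about 65 degrees) (x of disc in the frame of deck between -0.0035 and 0.0035 m and y of disc in the frame of deck between -0.0035 and 0.0035 m and z of disc in the frame of deck below 0.005 m and x of flat_mid in the frame of deck above 0.02 m and angle between the z axis of disc and the z axis of deck, either way round below 0.1 rad), for 0.2 s.
2. the flat is home against the left ledge, slot pointing up the slope (x of disc in the frame of deck between -0.00804 and -4e-05 m and y of disc in the frame of deck between 0.003 and 0.011 m and z of disc in the frame of deck below 0.004 m and angle between the x axis of disc and the x axis of deck, either way round below 0.07 rad and angle between the z axis of disc and the z axis of deck, either way round below 0.07 rad), for 0.2 s.
3. the rod is at the bottom of the slot and held there (all of step 2 and value of joint bolt_slide above 0.0295 m and contact force between bolt_slide and disc above 0.5 N and contact force between the fingers and bolt_slide above 1 N), for 0.7 s.
At the end, for the whole second after the job is handed in: The disc lies in the V with its flat home on the left ledge: centre within 4 mm of its home point, slot within 4 degrees of straight up the slope, lying on the face; the rod stands in the slot, pushed down at least 29.5 mm; the plain disc has not moved more than 20 mm (all of step 2 and value of joint bolt_slide above 0.0295 m and linear speed of disc below 0.01 m/s and distance of blank from where it was at the start of the episode below 0.02 m); the robot touches nothing.
It fails at once if a bystander or the plain disc is moved more than 30 mm (distance of any of glass_jar, food_cup, cup_stack_b, cup_stack, feed_syringe, blank from where it was at the start of the episode above 0.03 m).
It also fails if it takes over 72 s, if anything falls off the work surface, if the arm or the gripper's body presses on something with over 40 N, if the wrist force passes 120 N, or if a joint passes its speed limit or range.

## Working session

There is one attempt and no reset: what is moved stays moved. The work goes in short steps, Python scripts to look and compute and a tool call to move; the robot and the scene stay as the last step left them, time stands still between calls to the robot, and variables do not carry over. Pictures are saved under pics/ and viewed, and the job is handed in when it is done.

Besides the shell and the picture viewer there is one more tool, called after ">>>" by a JSON object that holds its "method" and its "body". apply_moves: Moves the arm, as the interface text tells. Its arguments: {"type":"object","properties":{"increments":{"type":"array","items":{"type":"object","properties":{"grip":{"type":"number"},"linear":{"type":"array","items":{"type":"number"}},"turn":{"type":"array","items":{"type":"number"}}}}},"grip_force":{"type":"number"}},"required":["increments"]}

```bash
ls; mkdir -p pics; python3 - <<'E'
from cell import *
import cv2,numpy as np
for n in("scene","top"):
    im=read_camera(n); cv2.imwrite(f"pics/{n}0.png",im[:,:,::-1]); p=camera_params(n); print(n,p)
    np.save(f"pics/{n}0.npy",im)
print(observe())
E
```

```text
pics
scene {'camera_matrix': array([[381.77308781,   0.        , 279.76805255],
       [  0.        , 381.77308781, 206.0808242 ],
       [  0.        ,   0.        ,   1.        ]]), 'k1': 0.013260057805275385, 'world_to_cam': array([[ 0.72705577, -0.68651765, -0.00913348, -0.39775692],
       [ 0.44881317,  0.46516392,  0.76301328, -0.36194087],
       [-0.51957352, -0.55885244,  0.64631827, -0.69115592],
       [ 0.        ,  0.        ,  0.        ,  1.        ]])}
top {'camera_matrix': array([[508.16520683,   0.        , 276.08394352],
       [  0.        , 508.16520683, 207.00194713],
       [  0.        ,   0.        ,   1.        ]]), 'k1': -0.18084864898989153, 'world_to_cam': array([[ 0.01579668, -0.99973461, -0.01676851,  0.03137627],
       [ 0.99253729,  0.0136505 ,  0.12117501, -0.55802228],
       [-0.12091395, -0.01855754,  0.99248951, -1.29096909],
       [ 0.        ,  0.        ,  0.        ,  1.        ]])}
{'time': 0.1, 'qpos': array([ 1.20301439e+00,  3.42678131e-01,  1.52491935e+00,  1.74136699e-05,
        1.27542843e+00, -1.45978049e-01]), 'qvel': array([-7.59186332e-04, -3.90250414e-03, -3.22862724e-03, -7.81280018e-05,
        1.01718691e-03, -1.77338399e-04]), 'joint_efforts': array([ 2.30752157e-03, -4.32004309e+01, -2.44696265e+01,  7.20399851e-02,
        5.25735843e-02, -6.97128576e-05]), 'tool_pos': array([0.11532174, 0.51179778, 0.2261022 ]), 'tool_rot': array([-3.14136770e+00,  1.41559162e-03,  1.34898752e+00]), 'contact_force': array([-0.18015309, -0.5338507 , -0.2079373 ]), 'torque': array([ 0.0087584 ,  0.00695793, -0.03076058]), 'opening': 0.09179934275576296}
```

View pics/scene0.png

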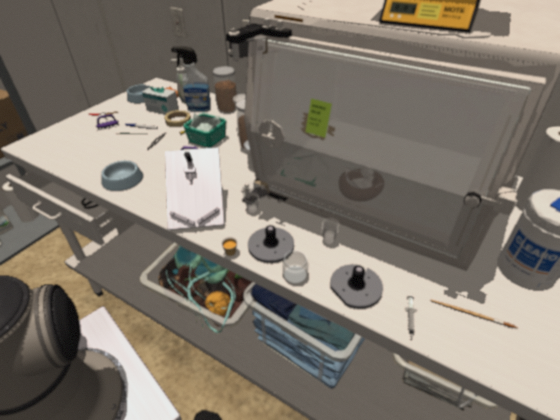

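View pics/top0.png

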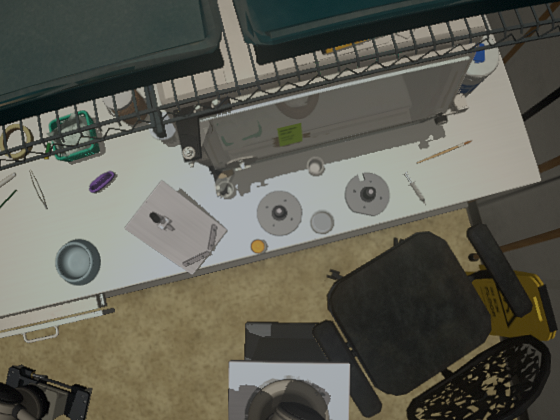

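```bash
cat > h.py <<'E'
import numpy as np,cv2
from cell import camera_params
from scipy.optimize import least_squares
P={n:camera_params(n) for n in("scene","top")}
def proj(n,X):
    p=P[n];X=np.atleast_2d(X);c=X@p['world_to_cam'][:3,:3].T+p['world_to_cam'][:3,3]
    u=np.c_[c[:,0],-c[:,1]]/(-c[:,2:3]);r2=(u**2).sum(1,keepdims=True);u=u*(1+p['k1']*r2)
    K=p['camera_matrix'];return u*[K[0,0],K[1,1]]+K[:2,2]
def ray_z(n,uv,z):
    return least_squares(lambda q:(proj(n,[[q[0],q[1],z]])[0]-uv),[.5,0]).x
def tri(a,b):
    s=least_squares(lambda X:np.r_[proj("scene",X)[0]-a,proj("top",X)[0]-b],[.5,0,.03]);return s.x,s.fun
def crop(im,x0,y0,w,h,k,fn):
    c=cv2.resize(im[y0:y0+h,x0:x0+w],None,fx=k,fy=k,interpolation=cv2.INTER_CUBIC);cv2.imwrite(fn,c[:,:,::-1])
E
python3 - <<'E'
from h import *
t=np.load('pics/top0.npy');s=np.load('pics/scene0.npy')
a=[cv2.resize(x,None,fx=5,fy=5,interpolation=cv2.INTER_CUBIC) for x in(t[165:225,330:405],s[255:315,320:395])]
cv2.imwrite('pics/disc.png',np.hstack(a)[:,:,::-1])
crop(t,115,170,120,110,5,'pics/stand_t.png')
crop(s,155,140,90,95,6,'pics/stand_s.png')
E
```

```text
(no output)
```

View pics/disc.png

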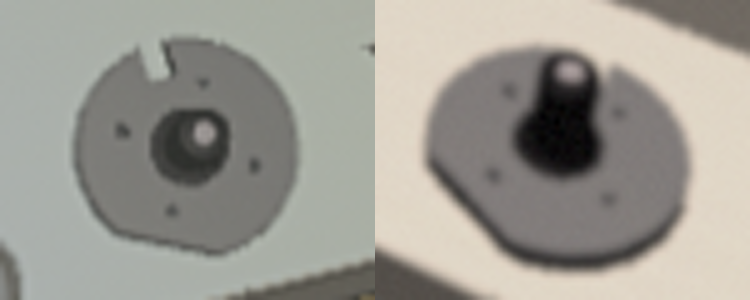

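View pics/stand_t.png

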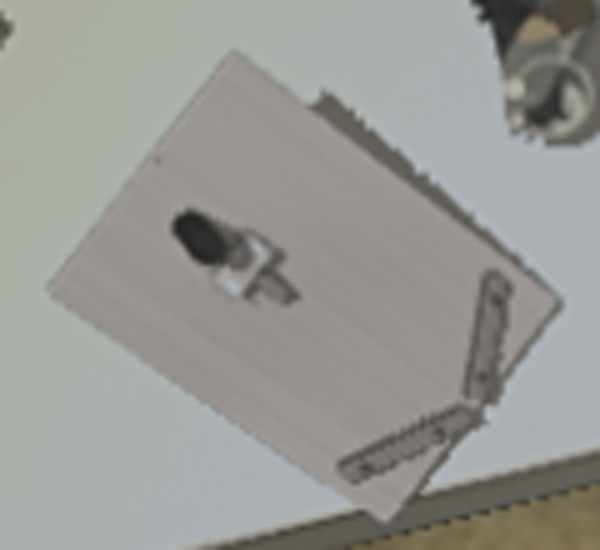

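View pics/stand_s.png

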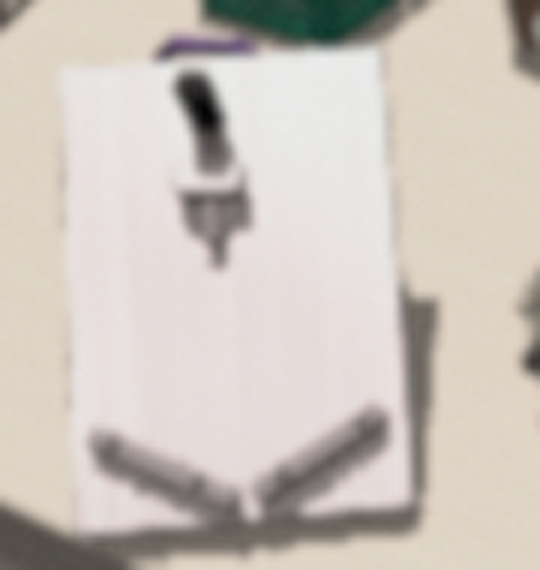

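```bash
cat > fit.py <<'E'
from h import *
def Rd(yaw,t=np.radians(35)):
    c,s=np.cos(yaw),np.sin(yaw)
    x=np.array([c*np.cos(t),s*np.cos(t),np.sin(t)]);y=np.array([-s,c,0]);return np.c_[x,y,np.cross(x,y)]
T=lambda l:(np.array(l,float)+.5)/5-.5+[115,170]
S=lambda l:(np.array(l,float)+.5)/6-.5+[155,140]
pt=T([(235,50),(50,290),(563,303),(388,522),(495,270),(338,464)]);ps=S([(380,46),(62,66),(412,505),(80,532),(372,405),(100,430)])
L=np.array([(-69+72*.5,-72*.866,14.5),(-69+36,72*.866,14.5)])
Q=np.array([(144,-75,0),(144,75,0),(-81,-75,0),(-81,75,0)])/1e3
n=4
def res(q):
    X=Q@Rd(q[3],q[4]).T+q[:3]; return np.r_[(proj('top',X)-pt[:n]),(proj('scene',X)-ps[:n])].ravel()
if __name__=='__main__':
  s=least_squares(lambda q:res(np.r_[q,np.radians(35)]),[.5,.2,.064,.8]);print(s.x,np.degrees(s.x[3]),s.fun.reshape(-1,2).round(1))
  s=least_squares(res,[.5,.2,.064,.8,.6]);print(s.x,np.degrees(s.x[3:]),s.fun.reshape(-1,2).round(1))
  R=Rd(s.x[3]);X=L/1e3@R.T+s.x[:3];print(proj('top',X)-pt[4:],proj('scene',X)-ps[4:])
  D=lambda l,o:(np.array(l,float)+.5)/5-.5+o
  o1=[330,165];
  # disc: top view: (204,133) stem top; scene (569-375,72)
  a=D([(194,72)],[320,255])[0];b=D([(204,133)],o1)[0]
  print('stemtop?',tri(a,b))
  # slot direction
  for z in(.014,):
    for nm,l in(('slotmouth mid',(150,45)),('slotfloor',(159,79)),('flatends',(118,236)),('flatend2',(220,253))):print(nm,ray_z('top',D([l],o1)[0],z))
E
python3 fit.py
```

```text
[0.47735262 0.2667657  0.06217522 0.93216782] 53.409282122752124 [[ 0.4 -0.2]
 [-0.5  0.4]
 [-0.3 -0.7]
 [-0.1  0.6]
 [ 0.7 -0.3]
 [ 0.1  0.1]
 [ 0.5  0. ]
 [-0.6  0.4]]
[0.47732415 0.26670864 0.06231053 0.93250275 0.60668201] [53.4284718  34.76031845] [[ 0.3 -0.2]
 [-0.6  0.4]
 [-0.2 -0.6]
 [-0.1  0.7]
 [ 0.7 -0.2]
 [ 0.1  0.1]
 [ 0.5 -0. ]
 [-0.7  0.4]]
[[-0.85522613  1.32141405]
 [ 0.73894176  0.99333983]] [[ 0.86426742 -1.39183606]
 [-0.86762984 -1.67258851]]
stemtop? (array([ 0.59772184, -0.2020895 ,  0.06307732]), array([ 0.2175328 , -0.03530782, -0.18393421,  0.18165903]))
slotmouth mid [ 0.65311042 -0.18217927]
slotfloor [ 0.63470519 -0.18688259]
flatends [ 0.54996496 -0.16450502]
flatend2 [ 0.5416155  -0.21897499]
```

```bash
cat > d.py <<'E'
from fit import *
q=np.array([0.47735262,0.2667657,0.063,0.93216782]);R=Rd(q[3])
print('R',R)
for nm,a,b in(('knobtip',(188,84),(187,222)),('nose',(219,266),(291,300))):
    X,e=tri(S([a])[0],T([b])[0]);print(nm,X,'deck mm',R.T@(X-q[:3])*1e3,e)
# predicted pixel of knob axis top for several joint values, crop px
for j in(0,.01,.02,.03):
    X=q[:3]+R@np.array([.132-j,.007,.049]);N=q[:3]+R@np.array([.068-j,.007,.008])
    print(j,(proj('top',X)[0]-[115,170])*5,(proj('scene',X)[0]-[155,140])*6,(proj('top',N)[0]-[115,170])*5,(proj('scene',N)[0]-[155,140])*6)
# disc contour
t=np.load('pics/top0.npy');k=4
c=cv2.resize(t[160:230,325:410],None,fx=k,fy=k,interpolation=cv2.INTER_CUBIC).astype(int)
bg=c[8:20,8:20].mean((0,1));m=(np.abs(c-bg).sum(2)>70).astype(np.uint8)
cs,_=cv2.findContours(m,cv2.RETR_EXTERNAL,cv2.CHAIN_APPROX_NONE)
cs=max(cs,key=lambda z:cv2.pointPolygonTest(z,(172,140),True));p=(cs[:,0]+.5)/k-.5+[325,160]
print(len(p),p.min(0),p.max(0))
# model
def model(cx,cy,yaw,z):
    a=np.radians(np.arange(0,360,1.));r=np.full(a.shape,.06);f=np.cos(a-np.radians(150));r=np.where(f*.06>.053,.053/np.maximum(f,.1),r)
    return np.c_[cx+r*np.cos(a+yaw),cy+r*np.sin(a+yaw),np.full(a.shape,z)],a
def res2(v):
    X,a=model(*v,.014);Y,_=model(*v,0.)
    P1=np.r_[proj('top',X),proj('top',Y)].astype(np.float32)
    h=cv2.convexHull(P1)*64
    d=np.array([cv2.pointPolygonTest(h,(float(x)*64,float(y)*64),True)/64 for x,y in p])
    return d
s=least_squares(res2,[.597,-.2,np.radians(21)],loss='soft_l1',f_scale=.3,diff_step=1e-3);print(s.x,np.degrees(s.x[2]),np.abs(s.fun).mean(),np.median(s.fun))
v=c.astype(np.uint8).copy();X,_=model(*s.x,.014)
cv2.polylines(v,[np.round((proj('top',X)-[325,160]+.5)*k).astype(np.int32)],True,(255,0,0));cv2.imwrite('pics/fitd.png',cv2.resize(v[:,:,::-1],None,fx=2,fy=2))
E
python3 d.py
```

```text
R [[ 0.48829228 -0.80291405 -0.34190594]
 [ 0.65770869  0.59609481 -0.46053258]
 [ 0.57357644  0.          0.81915204]]
knobtip [0.51882415 0.3370832  0.15354811] deck mm [118.4349241    8.61782167  27.60980247] [ 1.62527189 -0.23807993 -0.74499868  1.26672119]
nose [0.49086997 0.2981748  0.08418812] deck mm [39.41146575  7.86953157 -1.73028789] [-0.23730062  0.03462117  0.11243655 -0.19319876]
0 [171.40499602 219.45367803] [189.39463054  33.28334175] [252.50775174 269.95191131] [210.78526671 198.10053192]
0.01 [187.65574951 231.24579402] [190.32131261  53.84260532] [267.70735649 280.95739249] [211.73194901 218.57775541]
0.02 [203.803889   242.95140598] [191.25124543  74.4998018 ] [282.81044132 291.88293225] [212.68195941 239.15134679]
0.03 [219.84913036 254.57062739] [192.18444942  95.25576644] [297.81694699 302.72873715] [213.63531933 259.8221207 ]
1232 [324.625 159.625] [409.375 229.375]
[ 0.61093137 -0.2174991   0.36684236] 21.018518909796445 19.14257382417556 -18.288612405234108
```

View pics/fitd.png

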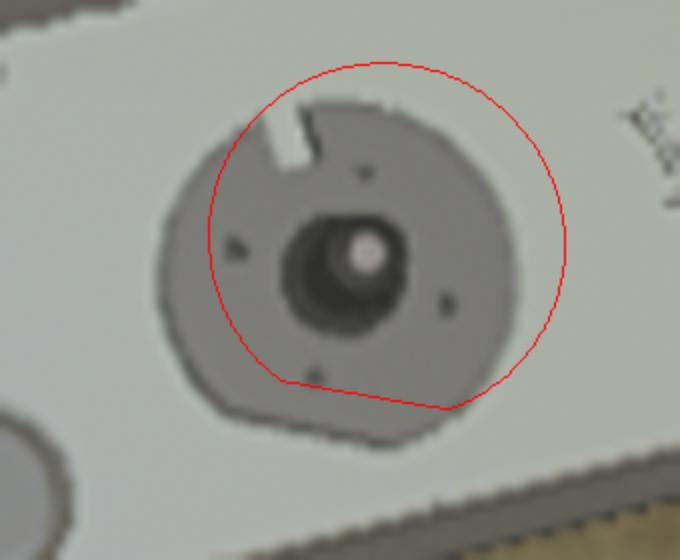

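```bash
sed -i "s/^bg=.*/m=(c.mean(2)<142).astype(np.uint8);_,lb=cv2.connectedComponents(m);m=(lb==lb[100,170]).astype(np.uint8)/" d.py; python3 d.py | tail -2
```

```text
565 [344.125 172.125] [389.125 215.875]
[ 0.59760558 -0.20202071  0.33694465] 19.305506506197684 0.6595254115860529 0.12461169493734921
```

View pics/fitd.png

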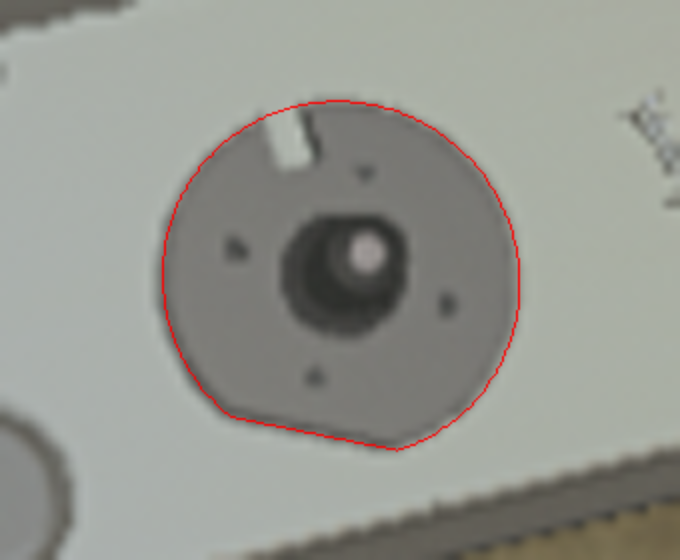

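```bash
cat > k.py <<'E'
from fit import *
q=np.array([0.47735262,0.2667657,0.063,0.93216782]);R=Rd(q[3])
t=np.load('pics/top0.npy');s=np.load('pics/scene0.npy')
a=np.linspace(0,2*np.pi,40);out=[]
for j in(.016,.022,.028):
    row=[]
    for n,im,x0,y0,w,h in(('top',t,140,195,50,50),('scene',s,170,145,50,50)):
        k=5;v=cv2.resize(im[y0:y0+h,x0:x0+w],None,fx=k,fy=k,interpolation=cv2.INTER_CUBIC)
        def pl(L,c):
            X=np.array(L)/1e3@R.T+q[:3];u=np.round((proj(n,X)-[x0,y0]+.5)*k).astype(np.int32);cv2.polylines(v,[u],True,c)
        for z in(5,49):pl([(132-j*1e3+9*np.cos(b),7+9*np.sin(b),z) for b in a],(255,0,0))
        pl([(68-j*1e3,2,8),(68-j*1e3,12,8),(86,12,8),(86,2,8)],(0,0,255))
        pl([(70,-9,18),(86,-9,18),(86,22,18),(70,22,18)],(0,160,0))
        row.append(v)
    out.append(np.vstack(row))
cv2.imwrite('pics/knob.png',np.hstack(out)[:,:,::-1])
E
python3 k.py
```

```text
(no output)
```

View pics/knob.png

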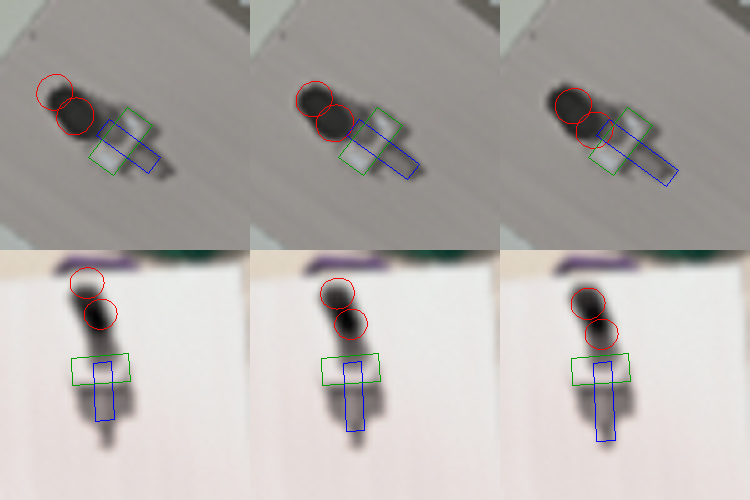

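```bash
cat > g.py <<'E'
from fit import *
import sys
from cell import observe
from scipy.spatial.transform import Rotation as Ro
q=np.array([0.47735262,0.2667657,0.063,0.93216782]);R=Rd(q[3])
def deckpose(x,y,z,phi):
    p=q[:3]+R@(np.array([x,y,z])/1e3);f=np.radians(phi);tx=R[:,0]*np.cos(f)+R[:,1]*np.sin(f);tz=-R[:,2]
    return p,np.c_[tx,np.cross(tz,tx),tz]
def tablepose(x,y,z,yaw):
    return np.array([x,y,z]),Ro.from_euler('xyz',[np.pi,0,np.radians(yaw)]).as_matrix()
def delta(P,Rt):
    o=observe();R0=Ro.from_euler('xyz',o['tool_rot']).as_matrix()
    rv=Ro.from_matrix(Rt@R0.T).as_rotvec();return (P-o['tool_pos'])*1e3,np.degrees(rv)/6
def show(P,Rt,n=''):
    l,t=delta(P,Rt);print(n,'lin',l.round(1),'turn',t.round(2),'P',P.round(3))
def where():
    o=observe();R0=Ro.from_euler('xyz',o['tool_rot']).as_matrix();r=R.T@R0
    d=R.T@(o['tool_pos']-q[:3])*1e3
    print('t',o['time'],'deck',d.round(1),'phi',np.degrees(np.arctan2(r[1,0],r[0,0])).round(1),'tilt',np.degrees(np.arccos(min(1,-r[2,2]))).round(2),'Fdeck',(R.T@o['contact_force']).round(1),'T',(R.T@o['torque']).round(2),'open',round(o['opening']*1e3,1),'q',o['qpos'].round(2))
E
python3 -c "
from g import *
where()
for z in(120,60,19): show(*deckpose(108,7,z,90),z)
"
```

```text
t 0.1 deck [ 77.9 436.7 144.5] phi 28.4 tilt 35.08 Fdeck [-0.6 -0.2  0.1] T [-0.01 -0.   -0.03] open 91.8 q [ 1.2   0.34  1.52  0.    1.28 -0.15]
120 lin [ 368.1 -225.1   -2.9] turn [ 2.16 -5.77 10.66] P [0.483 0.287 0.223]
60 lin [ 388.6 -197.5  -52. ] turn [ 2.16 -5.77 10.66] P [0.504 0.314 0.174]
19 lin [ 402.6 -178.6  -85.6] turn [ 2.16 -5.77 10.66] P [0.518 0.333 0.141]
```

>>> {"method": "apply_moves", "body": {"increments": [{"grip": 0.45, "linear": [40, -25, 10], "turn": [0.2, -0.58, 1.07]}, {"grip": 0.45, "linear": [74, -45, 20], "turn": [0.43, -1.15, 2.13]}, {"grip": 0.45, "linear": [110, -67, 20], "turn": [0.65, -1.73, 3.2]}, {"grip": 0.45, "linear": [147, -90, 20], "turn": [0.86, -2.3, 4.26]}, {"grip": 0.45, "linear": [184, -112, 20], "turn": [1.08, -2.9, 5.33]}, {"grip": 0.45, "linear": [221, -135, 20], "turn": [1.3, -3.46, 6.4]}, {"grip": 0.45, "linear": [258, -158, 15], "turn": [1.5, -4.04, 7.46]}, {"grip": 0.45, "linear": [295, -180, 10], "turn": [1.73, -4.6, 8.5]}, {"grip": 0.45, "linear": [331, -202, 5], "turn": [1.94, -5.2, 9.6]}, {"grip": 0.45, "linear": [368, -225, -3], "turn": [2.16, -5.77, 10.66]}]}}

```text
time: 1.1
tool_pos: [0.4176, 0.3292, 0.2327]
tool_rot: [2.636, -0.064, 2.325]
contact_force: [-0.2, 0.6, -0.3]
opening: 0.0412
```

>>> {"method": "apply_moves", "body": {"increments": [{"grip": 0.45, "linear": [0, 0, 0], "turn": [0, 0, 0]}]}}

```text
time: 1.2
tool_pos: [0.4184, 0.328, 0.2318]
tool_rot: [2.638, -0.064, 2.321]
contact_force: [-0.4, 0.2, -0.4]
opening: 0.0416
```

```bash
python3 -c "
from g import *
from cell import read_camera
where()
for z in(120,60,19): show(*deckpose(108,7,z,90),z)
t=read_camera('top');s=read_camera('scene')
a=[cv2.resize(x,None,fx=4,fy=4,interpolation=cv2.INTER_CUBIC) for x in(t[170:270,110:205],s[90:190,150:245])]
cv2.imwrite('pics/k1.png',np.hstack(a)[:,:,::-1])
"
```

```text
t 1.2 deck [108.3  83.8 130.2] phi 79.3 tilt 6.27 Fdeck [-0.3  0.5 -0.3] T [ 0.03  0.31 -0.09] open 41.6 q [ 0.38  0.12  1.93  0.37  0.67 -2.17]
120 lin [ 65.  -41.3  -8.5] turn [ 0.36 -1.14  1.7 ] P [0.483 0.287 0.223]
60 lin [ 85.5 -13.7 -57.7] turn [ 0.36 -1.14  1.7 ] P [0.504 0.314 0.174]
19 lin [ 99.6   5.2 -91.2] turn [ 0.36 -1.14  1.7 ] P [0.518 0.333 0.141]
```

View pics/k1.png

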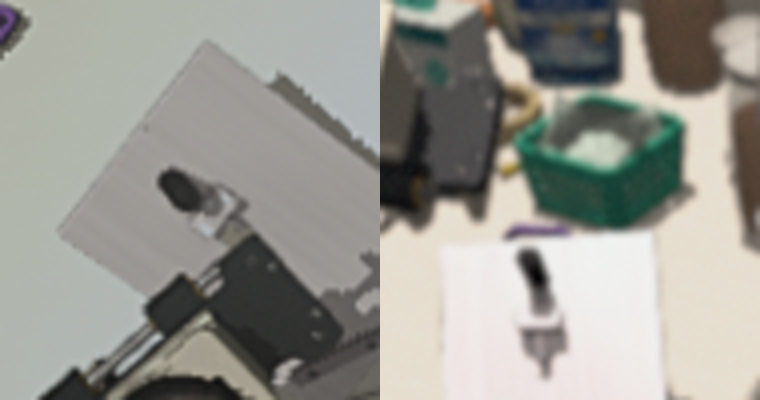

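>>> {"method": "apply_moves", "body": {"increments": [{"grip": 0.45, "linear": [30, -20, 0], "turn": [0.18, -0.57, 0.85]}, {"grip": 0.45, "linear": [65, -41, -8], "turn": [0.36, -1.14, 1.7]}, {"grip": 0.45, "linear": [75, -28, -33], "turn": [0.36, -1.14, 1.7]}, {"grip": 0.45, "linear": [85, -14, -58], "turn": [0.36, -1.14, 1.7]}, {"grip": 0.45, "linear": [85, -14, -58], "turn": [0.36, -1.14, 1.7]}, {"grip": 0.45, "linear": [85, -14, -58], "turn": [0.36, -1.14, 1.7]}]}}

```text
time: 1.9
tool_pos: [0.5005, 0.3172, 0.1746]
tool_rot: [2.531, -0.003, 2.506]
contact_force: [0.6, 0.4, 0.4]
opening: 0.0415
```

```bash
python3 -c "
from g import *
from cell import read_camera
where()
for z in(60,19): show(*deckpose(108,7,z,90),z)
t=read_camera('top');s=read_camera('scene')
a=[cv2.resize(x,None,fx=4,fy=4,interpolation=cv2.INTER_CUBIC) for x in(t[170:270,110:205],s[90:190,150:245])]
cv2.imwrite('pics/k2.png',np.hstack(a)[:,:,::-1])
"
```

```text
t 1.9 deck [108.5  11.4  60.3] phi 90.0 tilt 0.24 Fdeck [ 0.8 -0.2 -0. ] T [ 0.07  0.36 -0.1 ] open 41.5 q [ 0.23  0.3   1.93  0.78  0.56 -2.88]
60 lin [ 3.4 -2.8 -0.5] turn [-0.01 -0.03 -0.03] P [0.504 0.314 0.174]
19 lin [ 17.4  16.  -34.1] turn [-0.01 -0.03 -0.03] P [0.518 0.333 0.141]
```

View pics/k2.png

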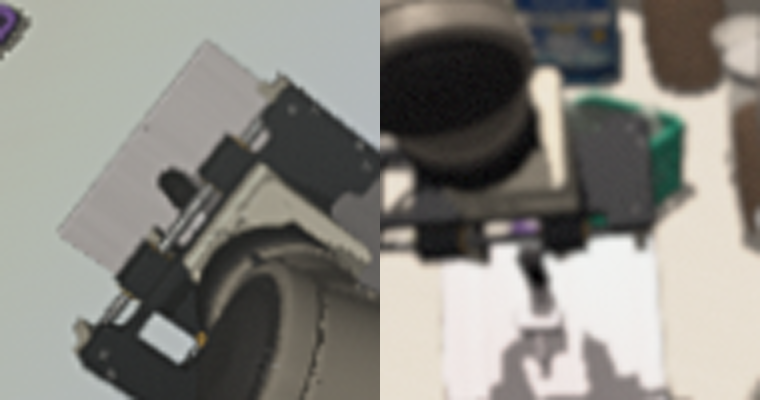

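>>> {"method": "apply_moves", "body": {"increments": [{"grip": 0.45, "linear": [3, -3, 0], "turn": [0, 0, 0]}, {"grip": 0.45, "linear": [10, 6, -17], "turn": [0, 0, 0]}, {"grip": 0.45, "linear": [17, 16, -34], "turn": [0, 0, 0]}, {"grip": 0.45, "linear": [17, 16, -34], "turn": [0, 0, 0]}, {"grip": 0.45, "linear": [17, 16, -34], "turn": [0, 0, 0]}]}}

```text
time: 2.5
tool_pos: [0.5187, 0.3321, 0.1417]
tool_rot: [2.529, -0.001, 2.505]
contact_force: [-0.2, -0.4, 0.9]
opening: 0.0412
```

```bash
python3 -c "
from g import *
where()"
```

```text
t 2.5 deck [108.3   5.7  20.2] phi 90.1 tilt 0.12 Fdeck [ 0.1 -0.   1. ] T [ 0.04  0.32 -0.07] open 41.2 q [ 0.25  0.39  1.91  0.87  0.5  -2.96]
```

Close on the knob.

>>> {"method": "apply_moves", "body": {"increments": [{"grip": 0.3, "linear": [0, 0, 0], "turn": [0, 0, 0]}, {"grip": 0.1, "linear": [0, 0, 0], "turn": [0, 0, 0]}, {"grip": 0.1, "linear": [0, 0, 0], "turn": [0, 0, 0]}, {"grip": 0.1, "linear": [0, 0, 0], "turn": [0, 0, 0]}, {"grip": 0.1, "linear": [0, 0, 0], "turn": [0, 0, 0]}], "grip_force": 15}}

```text
time: 3.0
tool_pos: [0.5151, 0.3339, 0.1411]
tool_rot: [2.531, -0.007, 2.51]
contact_force: [-12.5, 3.5, 7.7]
opening: 0.0177
```

```bash
python3 -c "
from g import *
where()"
```

```text
t 3.0 deck [107.4   9.7  20.1] phi 90.1 tilt 0.53 Fdeck [ 0.6 12.1  9. ] T [ 2.18  0.21 -0.03] open 17.7 q [ 0.26  0.39  1.92  0.87  0.5  -2.96]
```

>>> {"method": "apply_moves", "body": {"increments": [{"grip": 0.1, "linear": [-2.5, 2, 0], "turn": [0, 0, 0]}, {"grip": 0.1, "linear": [0, 5, 2.3], "turn": [0, 0, 0]}, {"grip": 0.1, "linear": [2.5, 8.5, 5.7], "turn": [0, 0, 0]}, {"grip": 0.1, "linear": [5, 12, 8.6], "turn": [0, 0, 0]}, {"grip": 0.1, "linear": [7.5, 15, 11.5], "turn": [0, 0, 0]}, {"grip": 0.1, "linear": [7.5, 15, 11.5], "turn": [0, 0, 0]}]}}

```text
time: 3.6
tool_pos: [0.5251, 0.3476, 0.1529]
tool_rot: [2.53, -0.002, 2.506]
contact_force: [-5.8, 0.2, 4.9]
opening: 0.0173
```

```bash
python3 -c "
from g import *
where()"
```

```text
t 3.6 deck [128.1   9.8  20.1] phi 90.1 tilt 0.22 Fdeck [0.1 4.8 5.9] T [ 0.9   0.41 -0.11] open 17.3 q [ 0.28  0.39  1.87  0.8   0.51 -2.86]
```

>>> {"method": "apply_moves", "body": {"increments": [{"grip": 0.1, "linear": [0, 3, 1.2], "turn": [0, 0, 0]}, {"grip": 0.1, "linear": [1, 4, 2.3], "turn": [0, 0, 0]}, {"grip": 0.1, "linear": [2, 5.3, 3.5], "turn": [0, 0, 0]}, {"grip": 0.1, "linear": [2, 5.3, 3.5], "turn": [0, 0, 0]}]}}

```text
time: 4.0
tool_pos: [0.5268, 0.3502, 0.1546]
tool_rot: [2.534, -0.001, 2.505]
contact_force: [-8.6, -15.6, 3.2]
opening: 0.0176
```

```bash
python3 -c "
from g import *
where()"
```

```text
t 4.0 deck [131.6  10.   19.7] phi 90.0 tilt 0.21 Fdeck [-12.6  -2.4  12.7] T [-0.41  2.4  -0.  ] open 17.6 q [ 0.29  0.39  1.86  0.77  0.51 -2.83]
```

>>> {"method": "apply_moves", "body": {"increments": [{"grip": 0.5, "linear": [0, -2, -1], "turn": [0, 0, 0]}, {"grip": 0.5, "linear": [0, -2, -1], "turn": [0, 0, 0]}, {"grip": 0.5, "linear": [0, -2, -1], "turn": [0, 0, 0]}, {"grip": 0.5, "linear": [-7, -11, 15], "turn": [0, 0, 0]}, {"grip": 0.5, "linear": [-20, -29, 48], "turn": [0, 0, 0]}, {"grip": 0.5, "linear": [-34, -48, 81], "turn": [0, 0, 0]}, {"grip": 0.5, "linear": [-34, -48, 100], "turn": [0, 0, 0]}]}}

```text
time: 4.7
tool_pos: [0.4937, 0.3034, 0.2585]
tool_rot: [2.528, 0.001, 2.504]
contact_force: [-0.1, -0.2, -0.4]
opening: 0.0455
```

```bash
sed -i "s/^q=np.array.*/q=np.array([0.47735262,0.2667657,0.063,0.93216782]);R=Rd(q[3]);q[:3]+=R[:,1]*.0028/; s/; *R=Rd(q\[3\])$//" g.py; grep -n 'q=np' g.py; python3 -c "
from g import *
where()
show(*tablepose(.5976,-.202,.16,19.3-90))
show(*tablepose(.5976,-.202,.023,19.3-90))
from cell import read_camera
t=read_camera('top');s=read_camera('scene')
a=[cv2.resize(x,None,fx=4,fy=4,interpolation=cv2.INTER_CUBIC) for x in(t[170:270,110:205],s[130:230,150:245])]
cv2.imwrite('pics/k3.png',np.hstack(a)[:,:,::-1])
"
```

```text
5:q=np.array([0.47735262,0.2667657,0.063,0.93216782]);R=Rd(q[3]);q[:3]+=R[:,1]*.0028
t 4.7 deck [144.2   5.9 137.7] phi 90.1 tilt 0.15 Fdeck [-0.5 -0.  -0.2] T [ 0.05  0.33 -0.01] open 45.5 q [ 0.2   0.17  1.84  0.6   0.74 -2.67]
 lin [ 103.9 -505.4  -98.5] turn [-6.23 -4.57 23.33] P [ 0.598 -0.202  0.16 ]
 lin [ 103.9 -505.4 -235.5] turn [-6.23 -4.57 23.33] P [ 0.598 -0.202  0.023]
```

View pics/k3.png

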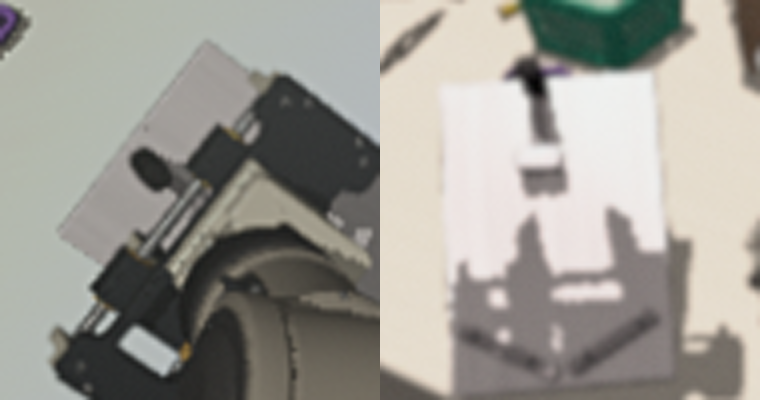

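```bash
python3 -c "
from g import *
show(*tablepose(.5,.1,.25,60))
"
```

```text
lin [   4.2 -204.6   -9.8] turn [ -1.27   6.31 -13.45] P [0.5  0.1  0.25]
```

>>> {"method": "apply_moves", "body": {"increments": [{"grip": 0.5, "linear": [0, -20, 0], "turn": [-0.12, 0.57, -1.2]}, {"grip": 0.5, "linear": [0, -40, 0], "turn": [-0.24, 1.15, -2.45]}, {"grip": 0.5, "linear": [0, -60, 0], "turn": [-0.36, 1.8, -3.8]}, {"grip": 0.5, "linear": [0, -80, 0], "turn": [-0.5, 2.4, -5.1]}, {"grip": 0.5, "linear": [0, -100, 0], "turn": [-0.6, 3, -6.4]}, {"grip": 0.5, "linear": [0, -120, 0], "turn": [-0.7, 3.6, -7.7]}, {"grip": 0.5, "linear": [0, -140, 0], "turn": [-0.85, 4.2, -9]}, {"grip": 0.5, "linear": [0, -160, -5], "turn": [-1, 4.8, -10.3]}, {"grip": 0.5, "linear": [0, -180, -10], "turn": [-1.1, 5.5, -11.7]}, {"grip": 0.5, "linear": [4, -205, -10], "turn": [-1.27, 6.31, -13.45]}]}}

```text
time: 5.8
tool_pos: [0.4974, 0.0998, 0.244]
tool_rot: [3.127, -0.023, 1.111]
contact_force: [0.9, -0.8, -0.5]
opening: 0.0459
```

```bash
python3 -c "
from g import *
where()
show(*tablepose(.55,-.1,.2,-10))
show(*tablepose(.5976,-.202,.12,-70.7))
"
```

```text
t 5.8 deck [   3.8 -118.4  218.3] phi 12.3 tilt 33.55 Fdeck [-0.3 -1.2 -0.3] T [ 0.03 -0.01  0.03] open 45.9 q [ 0.04  0.28  1.56  0.01  1.27 -1.08]
 lin [  52.6 -199.8  -44. ] turn [  0.03   0.28 -12.28] P [ 0.55 -0.1   0.2 ]
 lin [ 100.2 -301.8 -124. ] turn [  0.2    0.27 -22.39] P [ 0.598 -0.202  0.12 ]
```

>>> {"method": "apply_moves", "body": {"increments": [{"grip": 0.55, "linear": [5, -20, 0], "turn": [0, 0, -1.3]}, {"grip": 0.55, "linear": [10, -40, 0], "turn": [0, 0.1, -2.6]}, {"grip": 0.55, "linear": [15, -60, 0], "turn": [0, 0.1, -3.9]}, {"grip": 0.55, "linear": [20, -80, 0], "turn": [0, 0.1, -5.2]}, {"grip": 0.55, "linear": [25, -100, 0], "turn": [0, 0.2, -6.5]}, {"grip": 0.55, "linear": [30, -120, 0], "turn": [0, 0.2, -7.8]}, {"grip": 0.55, "linear": [35, -140, -10], "turn": [0, 0.2, -9.1]}, {"grip": 0.55, "linear": [40, -160, -20], "turn": [0, 0.2, -10.4]}, {"grip": 0.55, "linear": [45, -180, -30], "turn": [0, 0.3, -11.7]}, {"grip": 0.55, "linear": [50, -200, -44], "turn": [0, 0.3, -12.8]}]}}

```text
time: 6.8
tool_pos: [0.5488, -0.1008, 0.2002]
tool_rot: [3.135, 0.002, -0.23]
contact_force: [-0.3, 1.1, -0.2]
opening: 0.0505
```

```bash
python3 -c "
from g import *
where()
show(*tablepose(.5976,-.202,.12,-70.7))
"
```

```text
t 6.8 deck [-128.1 -279.3  257.2] phi -70.5 tilt 35.39 Fdeck [ 0.4  0.9 -0.6] T [-0.03  0.14  0.02] open 50.5 q [-0.32  0.43  1.47 -0.01  1.25 -0.08]
 lin [  48.8 -101.2  -80.2] turn [ 0.03 -0.06 -9.59] P [ 0.598 -0.202  0.12 ]
```

>>> {"method": "apply_moves", "body": {"increments": [{"grip": 0.55, "linear": [6, -13, -10], "turn": [0, 0, -1.2]}, {"grip": 0.55, "linear": [12, -26, -20], "turn": [0, 0, -2.4]}, {"grip": 0.55, "linear": [18, -39, -30], "turn": [0, 0, -3.6]}, {"grip": 0.55, "linear": [24, -52, -40], "turn": [0, 0, -4.8]}, {"grip": 0.55, "linear": [30, -65, -50], "turn": [0, 0, -6]}, {"grip": 0.55, "linear": [36, -78, -60], "turn": [0, 0, -7.2]}, {"grip": 0.55, "linear": [42, -91, -70], "turn": [0, 0, -8.4]}, {"grip": 0.55, "linear": [49, -101, -80], "turn": [0, -0.06, -9.6]}, {"grip": 0.55, "linear": [49, -101, -80], "turn": [0, -0.06, -9.6]}, {"grip": 0.55, "linear": [49, -101, -80], "turn": [0, -0.06, -9.6]}]}}

```text
time: 7.8
tool_pos: [0.5969, -0.2008, 0.1206]
tool_rot: [3.137, -0.001, -1.228]
contact_force: [0.3, 0.4, 0.6]
opening: 0.0504
```

```bash
python3 -c "
from g import *
where()
show(*tablepose(.5976,-.202,.025,-70.7))
from cell import read_camera
t=read_camera('top');s=read_camera('scene')
a=[cv2.resize(x,None,fx=4,fy=4,interpolation=cv2.INTER_CUBIC) for x in(t[140:240,320:415],s[215:315,310:405])]
cv2.imwrite('pics/k4.png',np.hstack(a)[:,:,::-1])
"
```

```text
t 7.8 deck [-216.1 -377.5  221.6] phi -118.7 tilt 35.27 Fdeck [0.8 0.  0.2] T [ 0.04  0.12 -0.02] open 50.4 q [-0.44  0.63  1.36 -0.    1.16  0.79]
 lin [  0.7  -1.2 -95.6] turn [ 0.03 -0.04 -0.06] P [ 0.598 -0.202  0.025]
```

View pics/k4.png

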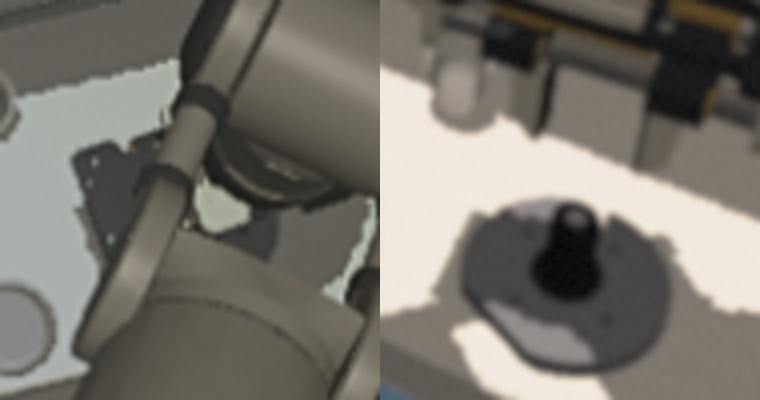

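>>> {"method": "apply_moves", "body": {"increments": [{"grip": 0.55, "linear": [1, -1, -25], "turn": [0, 0, 0]}, {"grip": 0.55, "linear": [1, -1, -50], "turn": [0, 0, 0]}, {"grip": 0.55, "linear": [1, -1, -75], "turn": [0, 0, 0]}, {"grip": 0.55, "linear": [1, -1, -95], "turn": [0, 0, 0]}, {"grip": 0.55, "linear": [1, -1, -95], "turn": [0, 0, 0]}, {"grip": 0.2, "linear": [1, -1, -95], "turn": [0, 0, 0]}, {"grip": 0.2, "linear": [1, -1, -95], "turn": [0, 0, 0]}, {"grip": 0.2, "linear": [1, -1, -95], "turn": [0, 0, 0]}, {"grip": 0.2, "linear": [1, -1, -95], "turn": [0, 0, 0]}, {"grip": 0.2, "linear": [1, -1, -95], "turn": [0, 0, 0]}], "grip_force": 40}}

```text
time: 8.9
tool_pos: [0.599, -0.2026, 0.0283]
tool_rot: [3.14, -0.004, -1.231]
contact_force: [-0.3, 2.2, 6.7]
opening: 0.0274
```

```bash
python3 -c "
from g import *
where()
print(observe()['tool_pos'],observe()['contact_force'])
"
```

```text
t 8.9 deck [-269.2 -380.2  146.1] phi -118.8 tilt 35.23 Fdeck [5.1 1.5 4.6] T [ 0.48 -0.08 -0.3 ] open 27.4 q [-0.45  0.74  1.43 -0.01  0.97  0.79]
[ 0.59896749 -0.20260042  0.02828944] [-0.25871065  2.15061424  6.72880919]
```

>>> {"method": "apply_moves", "body": {"increments": [{"grip": 0.2, "linear": [0, 0, 10], "turn": [0, 0, 0]}, {"grip": 0.2, "linear": [0, 0, 35], "turn": [0, 0, 0]}, {"grip": 0.2, "linear": [-10, 0, 70], "turn": [0, 0, 0]}, {"grip": 0.2, "linear": [-25, 10, 110], "turn": [0, 0, 0]}, {"grip": 0.2, "linear": [-50, 30, 150], "turn": [0, 0, 0]}, {"grip": 0.2, "linear": [-70, 60, 180], "turn": [0, 0, 0]}, {"grip": 0.2, "linear": [-90, 90, 200], "turn": [0, 0, 0]}, {"grip": 0.2, "linear": [-100, 120, 200], "turn": [0, 0, 0]}]}}

```text
time: 9.7
tool_pos: [0.498, -0.0821, 0.2306]
tool_rot: [-3.14, -0.007, -1.232]
contact_force: [-0.8, 0.7, -3.6]
opening: 0.0271
```

```bash
python3 -c "
from g import *
where()
print(observe()['tool_pos'],observe()['contact_force'])
show(*deckpose(0,0,110,-180))
from cell import read_camera
s=read_camera('scene')
cv2.imwrite('pics/k5.png',s[:,:,::-1])
"
```

```text
t 9.7 deck [-123.2 -227.4  290.9] phi -118.7 tilt 35.18 Fdeck [-2.  1. -3.] T [ 0.07  0.16 -0.1 ] open 27.1 q [-0.31  0.3   1.58 -0.01  1.26  0.92]
[ 0.49804813 -0.08213608  0.2305864 ] [-0.78536774  0.68632865 -3.62748106]
 lin [-60.6 299.9 -77.5] turn [ 6.07 -0.91 -9.02] P [0.437 0.218 0.153]
```

View pics/k5.png

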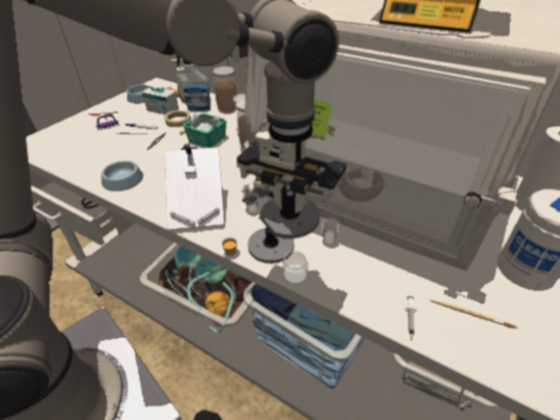

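>>> {"method": "apply_moves", "body": {"increments": [{"grip": 0.2, "linear": [-6, 30, 0], "turn": [0.6, -0.1, -0.9]}, {"grip": 0.2, "linear": [-12, 60, 0], "turn": [1.2, -0.2, -1.8]}, {"grip": 0.2, "linear": [-18, 90, 0], "turn": [1.8, -0.3, -2.7]}, {"grip": 0.2, "linear": [-24, 120, 0], "turn": [2.4, -0.4, -3.6]}, {"grip": 0.2, "linear": [-30, 150, 0], "turn": [3, -0.5, -4.5]}, {"grip": 0.2, "linear": [-36, 180, -10], "turn": [3.6, -0.55, -5.4]}, {"grip": 0.2, "linear": [-42, 210, -25], "turn": [4.2, -0.65, -6.3]}, {"grip": 0.2, "linear": [-48, 240, -40], "turn": [4.8, -0.75, -7.2]}, {"grip": 0.2, "linear": [-54, 270, -60], "turn": [5.4, -0.85, -8.1]}, {"grip": 0.2, "linear": [-60, 300, -77], "turn": [6.07, -0.91, -9.02]}]}}

```text
time: 10.75
tool_pos: [0.438, 0.2177, 0.1496]
tool_rot: [3.138, 0.616, -2.213]
contact_force: [1.0, 2.0, -1.3]
opening: 0.0273
```

>>> {"method": "apply_moves", "body": {"increments": [{"grip": 0.2, "linear": [0, 0, 0], "turn": [0, 0, 0]}]}}

```text
time: 10.85
tool_pos: [0.4337, 0.2195, 0.1471]
tool_rot: [3.128, 0.612, -2.214]
contact_force: [-0.5, 0.4, -1.6]
opening: 0.0275
```

```bash
python3 -c "
from g import *
where()
show(*deckpose(0,0,110,-180))
show(*deckpose(4,0,45,-180))
from cell import read_camera
t=read_camera('top');s=read_camera('scene')
a=[cv2.resize(x,None,fx=4,fy=4,interpolation=cv2.INTER_CUBIC) for x in(t[180:280,120:215],s[130:230,150:245])]
cv2.imwrite('pics/k6.png',np.hstack(a)[:,:,::-1])
"
```

```text
t 10.85 deck [ -4.1   4.  105.6] phi 179.8 tilt 0.63 Fdeck [-0.9  0.6 -1.3] T [0.15 0.73 0.01] open 27.5 q [-0.02  0.21  2.19  0.99  0.6   1.4 ]
 lin [ 3.8 -1.7  6. ] turn [-0.08 -0.08 -0.03] P [0.437 0.218 0.153]
 lin [ 27.9  30.8 -44.9] turn [-0.08 -0.08 -0.03] P [0.462 0.25  0.102]
```

View pics/k6.png

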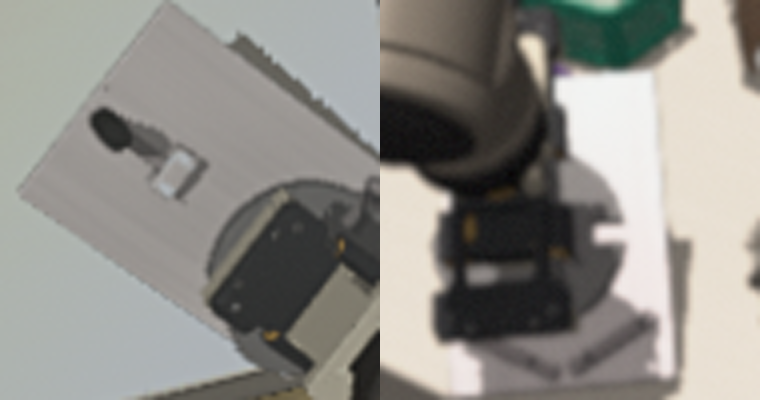

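```bash
python3 -c "
from g import *
show(*deckpose(7,0,70,-180))
show(*deckpose(7,0,36,-180))
"
```

```text
lin [ 16.7  23.2 -25.3] turn [-0.04 -0.01 -0.05] P [0.455 0.241 0.124]
 lin [ 28.4  38.8 -53.2] turn [-0.04 -0.01 -0.05] P [0.466 0.256 0.097]
```

>>> {"method": "apply_moves", "body": {"increments": [{"grip": 0.2, "linear": [10, 8, -5], "turn": [-0.08, -0.08, -0.03]}, {"grip": 0.2, "linear": [17, 18, -17], "turn": [-0.08, -0.08, -0.03]}, {"grip": 0.2, "linear": [24, 26, -30], "turn": [-0.08, -0.08, -0.03]}, {"grip": 0.2, "linear": [28, 31, -39], "turn": [-0.08, -0.08, -0.03]}, {"grip": 0.2, "linear": [32, 37, -49], "turn": [-0.08, -0.08, -0.03]}, {"grip": 0.2, "linear": [32, 37, -49], "turn": [-0.08, -0.08, -0.03]}, {"grip": 0.2, "linear": [32, 37, -49], "turn": [-0.08, -0.08, -0.03]}]}}

```text
time: 11.65
tool_pos: [0.471, 0.2526, 0.1012]
tool_rot: [-3.128, 0.612, -2.201]
contact_force: [-10.6, -13.3, 6.3]
opening: 0.0295
```

```bash
python3 -c "
from g import *
where()
show(*deckpose(7,0,36,-180))
show(*deckpose(7,0,29,-180))
"
```

```text
t 11.65 deck [ 9.5 -6.1 40. ] phi -179.6 tilt 0.54 Fdeck [-10.3   0.6  14.9] T [ 0.21  1.61 -0.02] open 29.5 q [0.09 0.37 2.14 1.19 0.47 1.24]
 lin [-4.8  3.8 -4.7] turn [ 0.06  0.1  -0.  ] P [0.466 0.256 0.097]
 lin [ -2.4   7.  -10.5] turn [ 0.06  0.1  -0.  ] P [0.469 0.26  0.091]
```

>>> {"method": "apply_moves", "body": {"increments": [{"grip": 0.2, "linear": [-5, -5, 10], "turn": [0, 0, 0]}, {"grip": 0.2, "linear": [-10, -7, 12], "turn": [0.06, 0.1, 0]}, {"grip": 0.2, "linear": [-14, -4, 10], "turn": [0.06, 0.1, 0]}, {"grip": 0.2, "linear": [-14, -4, 10], "turn": [0.06, 0.1, 0]}]}}

```text
time: 12.05
tool_pos: [0.4562, 0.2504, 0.1108]
tool_rot: [3.138, 0.612, -2.211]
contact_force: [0.0, -0.5, -3.0]
opening: 0.0274
```

```bash
python3 -c "
from g import *
where()
show(*deckpose(2.5,0,45,-180))
from cell import read_camera
t=read_camera('top');s=read_camera('scene')
a=[cv2.resize(x,None,fx=4,fy=4,interpolation=cv2.INTER_CUBIC) for x in(t[180:280,120:215],s[130:230,150:245])]
cv2.imwrite('pics/k7.png',np.hstack(a)[:,:,::-1])
"
```

```text
t 12.05 deck [ 6.3  4.4 53.9] phi 179.9 tilt 0.17 Fdeck [-2.1 -0.4 -2.2] T [ 0.1   0.74 -0.1 ] open 27.4 q [0.08 0.33 2.17 1.15 0.5  1.29]
 lin [ 4.7 -1.1 -9.5] turn [-0.03 -0.02 -0.  ] P [0.461 0.249 0.101]
```

View pics/k7.png

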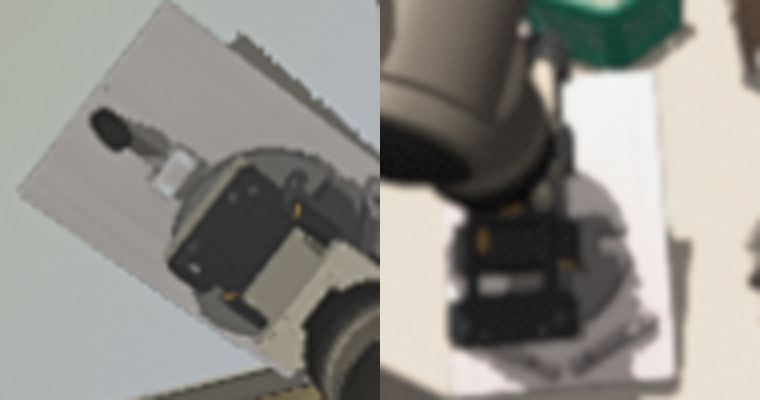

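>>> {"method": "apply_moves", "body": {"increments": [{"grip": 0.2, "linear": [4.7, -1, -9.5], "turn": [0, 0, 0]}, {"grip": 0.2, "linear": [4.7, -1, -9.5], "turn": [0, 0, 0]}, {"grip": 0.2, "linear": [4.7, -1, -9.5], "turn": [0, 0, 0]}]}}

```text
time: 12.45
tool_pos: [0.4609, 0.2495, 0.1011]
tool_rot: [3.136, 0.611, -2.212]
contact_force: [0.2, -0.1, -2.5]
opening: 0.0275
```

```bash
python3 -c "
from g import *
where()
show(*deckpose(2.5,0,45,-180))
show(*deckpose(2.5,0,34,-180))
"
```

```text
t 12.45 deck [ 2.5  0.2 44.8] phi 179.9 tilt 0.2 Fdeck [-1.4 -0.2 -2.1] T [ 0.08  0.65 -0.12] open 27.5 q [0.07 0.36 2.16 1.19 0.49 1.24]
 lin [ 0.1 -0.2  0.2] turn [-0.03 -0.03 -0.  ] P [0.461 0.249 0.101]
 lin [ 3.8  4.9 -8.8] turn [-0.03 -0.03 -0.  ] P [0.465 0.254 0.092]
```

>>> {"method": "apply_moves", "body": {"increments": [{"grip": 0.2, "linear": [2, 2.5, -4.5], "turn": [0, 0, 0]}, {"grip": 0.2, "linear": [4, 5, -9], "turn": [0, 0, 0]}, {"grip": 0.2, "linear": [4, 5, -9], "turn": [0, 0, 0]}]}}

```text
time: 12.75
tool_pos: [0.4649, 0.2547, 0.0918]
tool_rot: [3.137, 0.611, -2.212]
contact_force: [-0.0, 0.7, -3.1]
opening: 0.0274
```

```bash
python3 -c "
from g import *
where()
show(*deckpose(2.5,0,29,-180))
"
```

```text
t 12.75 deck [ 2.5 -0.  33.4] phi 179.9 tilt 0.2 Fdeck [-1.3  0.4 -2.9] T [ 0.1   0.73 -0.09] open 27.4 q [0.09 0.38 2.16 1.24 0.47 1.19]
 lin [ 1.5  2.  -3.6] turn [-0.03 -0.03 -0.  ] P [0.466 0.257 0.088]
```

Free so far. Go down 5.5 mm onto the face.

>>> {"method": "apply_moves", "body": {"increments": [{"grip": 0.2, "linear": [0.8, 1, -1.8], "turn": [0, 0, 0]}, {"grip": 0.2, "linear": [1.5, 2, -3.6], "turn": [0, 0, 0]}, {"grip": 0.2, "linear": [1.5, 2, -3.6], "turn": [0, 0, 0]}]}}

```text
time: 13.05
tool_pos: [0.4668, 0.2566, 0.0892]
tool_rot: [3.138, 0.613, -2.211]
contact_force: [-1.4, -1.5, 1.8]
opening: 0.0272
```

```bash
python3 -c "
from g import *
where()
"
```

```text
t 13.05 deck [ 3.2 -0.4 29.8] phi 179.9 tilt 0.17 Fdeck [-0.6  0.2  2.6] T [0.08 0.5  0.02] open 27.2 q [0.09 0.39 2.16 1.26 0.47 1.18]
```

>>> {"method": "apply_moves", "body": {"increments": [{"grip": 0.2, "linear": [-0.7, -1, -0.9], "turn": [0, 0, 0]}, {"grip": 0.2, "linear": [-1.5, -2, -1.7], "turn": [0, 0, 0]}, {"grip": 0.2, "linear": [-1.5, -2, -1.7], "turn": [0, 0, 0]}]}}

```text
time: 13.35
tool_pos: [0.4656, 0.2544, 0.0875]
tool_rot: [3.138, 0.613, -2.212]
contact_force: [0.6, 0.1, 2.9]
opening: 0.0277
```

```bash
python3 -c "
from g import *
where()
"
```

```text
t 13.35 deck [ 0.2 -0.7 29.8] phi 179.9 tilt 0.16 Fdeck [ 2.  -0.4  2.1] T [-0.04  0.06 -0.13] open 27.7 q [0.09 0.39 2.16 1.27 0.47 1.16]
```

>>> {"method": "apply_moves", "body": {"increments": [{"grip": 0.2, "linear": [-0.7, -1, -0.9], "turn": [0, 0, 0]}, {"grip": 0.2, "linear": [-1.5, -2, -1.7], "turn": [0, 0, 0]}, {"grip": 0.2, "linear": [-1.5, -2, -1.7], "turn": [0, 0, 0]}]}}

```text
time: 13.65
tool_pos: [0.4657, 0.2535, 0.0874]
tool_rot: [3.138, 0.617, -2.212]
contact_force: [3.7, 6.0, 7.8]
opening: 0.0276
```

```bash
python3 -c "
from g import *
where()
"
```

```text
t 13.65 deck [-0.4 -1.3 30.1] phi 179.9 tilt 0.37 Fdeck [10.3  0.6  2.4] T [ 0.15 -1.48 -0.41] open 27.6 q [0.08 0.4  2.17 1.29 0.47 1.14]
```

>>> {"method": "apply_moves", "body": {"increments": [{"grip": 0.4, "linear": [1, 1.3, 1.2], "turn": [0, 0, 0]}, {"grip": 0.4, "linear": [1, 1.3, 1.2], "turn": [0, 0, 0]}, {"grip": 0.4, "linear": [1, 1.3, 1.2], "turn": [0, 0, 0]}, {"grip": 0.4, "linear": [1, 1.3, 1.2], "turn": [0, 0, 0]}]}}

```text
time: 14.05
tool_pos: [0.4641, 0.2536, 0.0861]
tool_rot: [3.137, 0.611, -2.212]
contact_force: [-0.1, 0.4, -0.2]
opening: 0.0366
```

```bash
python3 -c "
from g import *
where()
from cell import read_camera
t=read_camera('top');s=read_camera('scene')
a=[cv2.resize(x,None,fx=4,fy=4,interpolation=cv2.INTER_CUBIC) for x in(t[180:280,120:215],s[130:230,150:245])]
cv2.imwrite('pics/k8.png',np.hstack(a)[:,:,::-1])
"
```

```text
t 14.05 deck [-1.9  0.  29.5] phi 179.9 tilt 0.19 Fdeck [ 0.1  0.3 -0.3] T [ 0.08  0.42 -0.13] open 36.6 q [0.08 0.4  2.17 1.27 0.47 1.15]
```

View pics/k8.png

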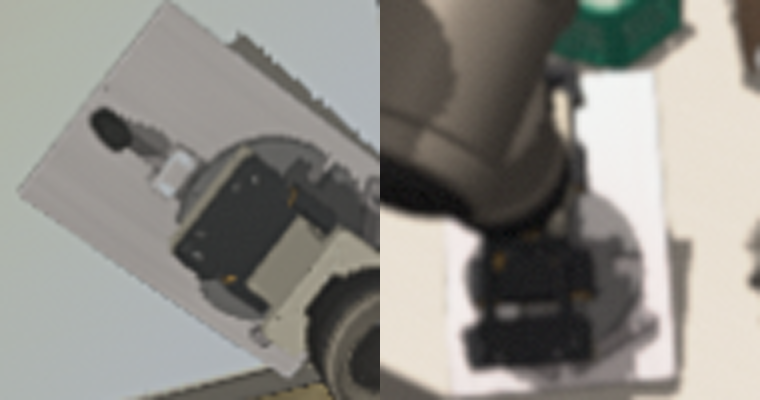

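>>> {"method": "apply_moves", "body": {"increments": [{"grip": 0.55, "linear": [0, 0, 0], "turn": [0, 0, 0]}, {"grip": 0.55, "linear": [-3, -4, 8], "turn": [0, 0, 0]}, {"grip": 0.55, "linear": [-14, -18, 33], "turn": [0, 0, 0]}, {"grip": 0.55, "linear": [-27, -37, 66], "turn": [0, 0, 0]}, {"grip": 0.55, "linear": [-35, -70, 90], "turn": [0, 0, 0]}, {"grip": 0.55, "linear": [-45, -110, 120], "turn": [0, 0, 0]}, {"grip": 0.55, "linear": [-60, -150, 150], "turn": [0, 0, 0]}, {"grip": 0.55, "linear": [-60, -190, 170], "turn": [0, 0, 0]}]}}

```text
time: 14.95
tool_pos: [0.4028, 0.063, 0.2581]
tool_rot: [3.139, 0.611, -2.21]
contact_force: [2.5, -0.3, -0.4]
opening: 0.0506
```

```bash
python3 -c "
from g import *
where()
from cell import read_camera
t=read_camera('top');s=read_camera('scene')
np.save('pics/t9.npy',t);np.save('pics/s9.npy',s)
a=[cv2.resize(x,None,fx=4,fy=4,interpolation=cv2.INTER_CUBIC) for x in(t[180:280,120:215],s[130:230,150:245])]
cv2.imwrite('pics/k9.png',np.hstack(a)[:,:,::-1])
"
```

```text
t 14.95 deck [-58.5 -64.4 279.1] phi 180.0 tilt 0.15 Fdeck [ 0.8 -2.2 -1. ] T [ 0.02  0.49 -0.07] open 50.6 q [-0.53 -0.05  2.08  0.68  1.14  1.38]
```

View pics/k9.png

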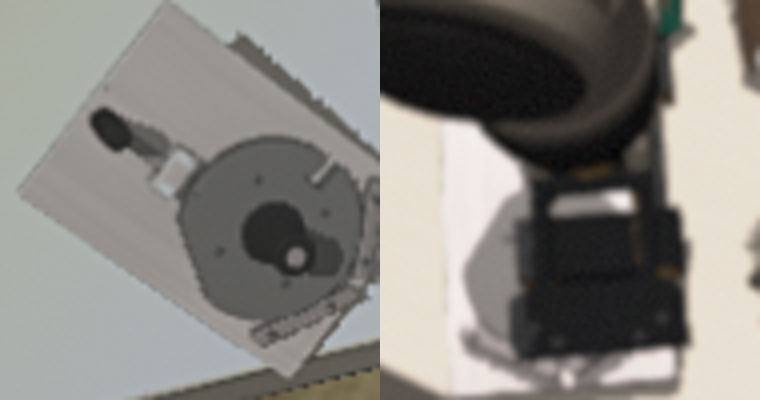

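```bash
cat > v.py <<'E'
from fit import *
import sys
def draw(fn,imt,x,y,psi,out,z0=0,k=8,x0=150,y0=200,w=70,h=70):
    q=np.array([0.47735262,0.2667657,0.063,0.93216782]);R=Rd(q[3])
    v=cv2.resize(imt[y0:y0+h,x0:x0+w],None,fx=k,fy=k,interpolation=cv2.INTER_CUBIC)
    def pl(L,c,closed=True):
        X=np.array(L)/1e3@R.T+q[:3];u=np.round((proj(fn,X)-[x0,y0]+.5)*k).astype(np.int32);cv2.polylines(v,[u],closed,c)
    a=np.arange(0,360,2.);L=[]
    p=np.radians(psi)
    for b in a:
        f=np.cos(np.radians(b-150));r=60 if f*60<53 else 53/f
        L.append((x+r*np.cos(np.radians(b)+p),y+r*np.sin(np.radians(b)+p),14))
    pl(L,(255,0,0))
    S=[(62,-7.5),(40,-7.5),(40,7.5),(62,7.5)]
    pl([(x+c*np.cos(p)-d*np.sin(p),y+c*np.sin(p)+d*np.cos(p),14) for c,d in S],(255,0,0),False)
    for zz,rr in((64,14),(18,21)):pl([(x+rr*np.cos(b),y+rr*np.sin(b),zz) for b in np.radians(a)],(0,255,0))
    pl([(-69+36,62.4,14.5),(-69,0,14.5),(-69+36,-62.4,14.5)],(0,0,255),False)
    cv2.imwrite(out,v[:,:,::-1])
E
python3 -c "
from v import *
draw('top',np.load('pics/t9.npy'),0,0,-92,'pics/ov9.png')"
```

```text
(no output)
```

View pics/ov9.png

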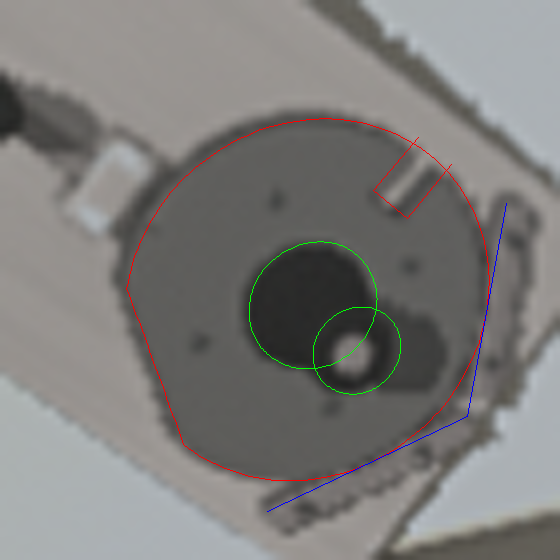

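```bash
python3 -c "
from g import *
show(*deckpose(0,0,110,-180))
show(*deckpose(0,0,27,-180))
"
```

```text
lin [  30.8  159.8 -106.2] turn [0.02 0.04 0.08] P [0.437 0.218 0.153]
 lin [  59.1  198.  -174.2] turn [0.02 0.04 0.08] P [0.466 0.256 0.085]
```

>>> {"method": "apply_moves", "body": {"increments": [{"grip": 0.55, "linear": [5, 40, -10], "turn": [0, 0, 0]}, {"grip": 0.55, "linear": [12, 80, -35], "turn": [0, 0, 0]}, {"grip": 0.55, "linear": [20, 120, -65], "turn": [0, 0, 0]}, {"grip": 0.55, "linear": [31, 160, -106], "turn": [0, 0, 0.08]}, {"grip": 0.55, "linear": [31, 160, -106], "turn": [0, 0, 0.08]}, {"grip": 0.55, "linear": [41, 174, -131], "turn": [0, 0, 0.08]}, {"grip": 0.55, "linear": [51, 187, -155], "turn": [0, 0, 0.08]}, {"grip": 0.55, "linear": [59, 198, -174], "turn": [0, 0, 0.08]}, {"grip": 0.55, "linear": [59, 198, -174], "turn": [0, 0, 0.08]}]}}

```text
time: 15.95
tool_pos: [0.4628, 0.2624, 0.0807]
tool_rot: [3.134, 0.61, -2.205]
contact_force: [0.2, 0.0, 0.5]
opening: 0.0506
```

```bash
python3 -c "
from g import *
where()
show(*deckpose(0,0,27,-180))
"
```

```text
t 15.95 deck [ 0.2  6.2 21.5] phi -179.8 tilt 0.61 Fdeck [ 0.4 -0.1  0.3] T [ 0.12  0.46 -0.06] open 50.6 q [0.1  0.41 2.16 1.3  0.46 1.14]
 lin [ 3.  -6.4  4.4] turn [-0.03 -0.06 -0.09] P [0.466 0.256 0.085]
```

>>> {"method": "apply_moves", "body": {"increments": [{"grip": 0.55, "linear": [0, 0, 0], "turn": [0, 0, 0]}, {"grip": 0.55, "linear": [0, 0, 0], "turn": [0, 0, 0]}]}}

```text
time: 16.15
tool_pos: [0.4637, 0.2614, 0.0836]
tool_rot: [3.138, 0.613, -2.203]
contact_force: [0.3, -0.4, -0.2]
opening: 0.0506
```

```bash
python3 -c "
from g import *
where()
show(*deckpose(0,0,27,-180))
"
```

```text
t 16.15 deck [ 1.6  5.  24.1] phi -179.7 tilt 0.4 Fdeck [-0.2 -0.5 -0.1] T [ 0.12  0.49 -0.06] open 50.6 q [0.1  0.41 2.16 1.3  0.46 1.14]
 lin [ 2.2 -5.4  1.5] turn [-0.03 -0.01 -0.08] P [0.466 0.256 0.085]
```

>>> {"method": "apply_moves", "body": {"increments": [{"grip": 0.55, "linear": [2, -5.4, 1.5], "turn": [0, 0, -0.1]}, {"grip": 0.55, "linear": [2, -5.4, 1.5], "turn": [0, 0, -0.1]}, {"grip": 0.55, "linear": [2, -5.4, 1.5], "turn": [0, 0, -0.1]}, {"grip": 0.2, "linear": [2, -5.4, 1.5], "turn": [0, 0, -0.1]}, {"grip": 0.2, "linear": [2, -5.4, 1.5], "turn": [0, 0, -0.1]}, {"grip": 0.2, "linear": [2, -5.4, 1.5], "turn": [0, 0, -0.1]}, {"grip": 0.2, "linear": [2, -5.4, 1.5], "turn": [0, 0, -0.1]}], "grip_force": 25}}

```text
time: 16.85
tool_pos: [0.4658, 0.2563, 0.0841]
tool_rot: [3.138, 0.612, -2.214]
contact_force: [1.2, 0.3, 0.3]
opening: 0.0274
```

```bash
python3 -c "
from g import *
where()
"
```

```text
t 16.85 deck [-0.4  0.3 26.1] phi 179.8 tilt 0.1 Fdeck [ 1.  -0.7 -0.3] T [-0.01  0.39 -0.13] open 27.4 q [0.09 0.4  2.16 1.29 0.46 1.14]
```

>>> {"method": "apply_moves", "body": {"increments": [{"grip": 0.2, "linear": [0, 0, 0], "turn": [-0.342, -0.461, 0.819]}, {"grip": 0.2, "linear": [0, 0, 0], "turn": [-0.684, -0.922, 1.638]}, {"grip": 0.2, "linear": [0, 0, 0], "turn": [-1.026, -1.383, 2.457]}, {"grip": 0.2, "linear": [0, 0, 0], "turn": [-1.368, -1.844, 3.276]}, {"grip": 0.2, "linear": [0, 0, 0], "turn": [-1.71, -2.305, 4.095]}, {"grip": 0.2, "linear": [0, 0, 0], "turn": [-1.71, -2.305, 4.095]}], "grip_force": 40}}

```text
time: 17.45
tool_pos: [0.4659, 0.2564, 0.0842]
tool_rot: [-2.807, 0.522, -1.598]
contact_force: [2.0, -0.9, 1.0]
opening: 0.0274
```

```bash
python3 -c "
from g import *
where()
"
```

```text
t 17.45 deck [-0.2  0.2 26.1] phi -150.1 tilt 0.08 Fdeck [ 1.  -2.1  0.6] T [-0.14  0.34  0.01] open 27.4 q [0.09 0.4  2.16 1.29 0.46 0.62]
```

>>> {"method": "apply_moves", "body": {"increments": [{"grip": 0.2, "linear": [0, 0, 0], "turn": [-0.342, -0.461, 0.819]}, {"grip": 0.2, "linear": [0, 0, 0], "turn": [-0.684, -0.922, 1.638]}, {"grip": 0.2, "linear": [0, 0, 0], "turn": [-1.026, -1.383, 2.457]}, {"grip": 0.2, "linear": [0, 0, 0], "turn": [-1.368, -1.844, 3.276]}, {"grip": 0.2, "linear": [0, 0, 0], "turn": [-1.71, -2.305, 4.095]}, {"grip": 0.2, "linear": [0, 0, 0], "turn": [-1.71, -2.305, 4.095]}]}}

```text
time: 18.05
tool_pos: [0.4659, 0.2564, 0.0843]
tool_rot: [-2.598, 0.294, -1.084]
contact_force: [1.8, -0.4, 1.7]
opening: 0.0273
```

```bash
python3 -c "
from g import *
where()
from cell import read_camera
t=read_camera('top');s=read_camera('scene')
a=[cv2.resize(x,None,fx=4,fy=4,interpolation=cv2.INTER_CUBIC) for x in(t[180:280,120:215],s[130:230,150:245])]
cv2.imwrite('pics/k10.png',np.hstack(a)[:,:,::-1])
"
```

```text
t 18.05 deck [-0.2  0.2 26.1] phi -120.3 tilt 0.05 Fdeck [ 1.6 -1.6  0.9] T [-0.08  0.11  0.07] open 27.3 q [0.09 0.4  2.16 1.29 0.46 0.1 ]
```

View pics/k10.png

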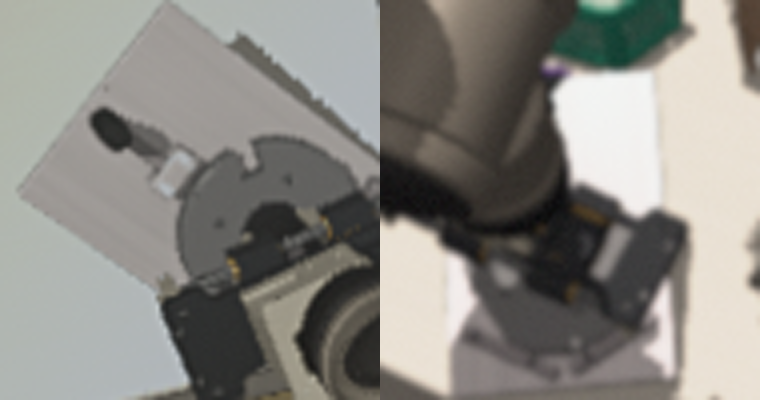

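>>> {"method": "apply_moves", "body": {"increments": [{"grip": 0.2, "linear": [0, 0, 0], "turn": [-0.342, -0.461, 0.819]}, {"grip": 0.2, "linear": [-0.6, 0.1, -0.2], "turn": [-0.684, -0.922, 1.638]}, {"grip": 0.2, "linear": [-1.9, 0.4, -0.6], "turn": [-1.026, -1.383, 2.457]}, {"grip": 0.2, "linear": [-1.9, 0.4, -0.6], "turn": [-1.026, -1.383, 2.457]}]}}

```text
time: 18.55
tool_pos: [0.4639, 0.2568, 0.0837]
tool_rot: [-2.542, 0.123, -0.815]
contact_force: [1.4, 0.2, 2.6]
opening: 0.0272
```

```bash
python3 -c "
from g import *
where()
"
```

```text
t 18.55 deck [-1.3  2.1 26.2] phi -102.3 tilt 0.04 Fdeck [ 2.3 -1.   1.6] T [-0.03  0.06  0.12] open 27.2 q [ 0.09  0.4   2.17  1.29  0.46 -0.22]
```

>>> {"method": "apply_moves", "body": {"increments": [{"grip": 0.2, "linear": [-1, 0.2, -0.3], "turn": [-0.17, -0.23, 0.41]}, {"grip": 0.2, "linear": [-2, 0.4, -0.6], "turn": [-0.34, -0.46, 0.82]}, {"grip": 0.2, "linear": [-3.3, 0.7, -1], "turn": [-0.51, -0.69, 1.23]}, {"grip": 0.2, "linear": [-3.3, 0.7, -1], "turn": [-0.51, -0.69, 1.23]}]}}

```text
time: 18.95
tool_pos: [0.4606, 0.2577, 0.0828]
tool_rot: [-2.531, 0.035, -0.687]
contact_force: [2.0, 1.9, 3.5]
opening: 0.0275
```

```bash
python3 -c "
from g import *
where()
"
```

```text
t 18.95 deck [-2.8  5.2 26.2] phi -93.4 tilt 0.06 Fdeck [ 4.3 -0.4  1.3] T [ 0.1  -0.31 -0.04] open 27.5 q [ 0.1   0.4   2.18  1.31  0.46 -0.39]
```

>>> {"method": "apply_moves", "body": {"increments": [{"grip": 0.2, "linear": [-1.2, 0.2, -0.4], "turn": [-0.14, -0.19, 0.33]}, {"grip": 0.2, "linear": [-2.4, 0.5, -0.8], "turn": [-0.24, -0.32, 0.57]}, {"grip": 0.2, "linear": [-2.8, 0.5, -0.9], "turn": [-0.24, -0.32, 0.57]}, {"grip": 0.2, "linear": [-2.8, 0.5, -0.9], "turn": [-0.24, -0.32, 0.57]}]}}

```text
time: 19.35
tool_pos: [0.4586, 0.2583, 0.0824]
tool_rot: [-2.53, -0.007, -0.628]
contact_force: [3.2, 2.8, 5.0]
opening: 0.0272
```

```bash
python3 -c "
from g import *
where()
from cell import read_camera
t=read_camera('top');s=read_camera('scene')
np.save('pics/t11.npy',t)
from v import draw
draw('top',t,-4,8.5,0,'pics/k11.png')
"
```

```text
t 19.35 deck [-3.6  7.2 26.3] phi -89.3 tilt 0.06 Fdeck [ 6.3 -0.9  1.7] T [ 0.03 -0.66  0.01] open 27.2 q [ 0.1   0.4   2.18  1.32  0.45 -0.47]
```

View pics/k11.png

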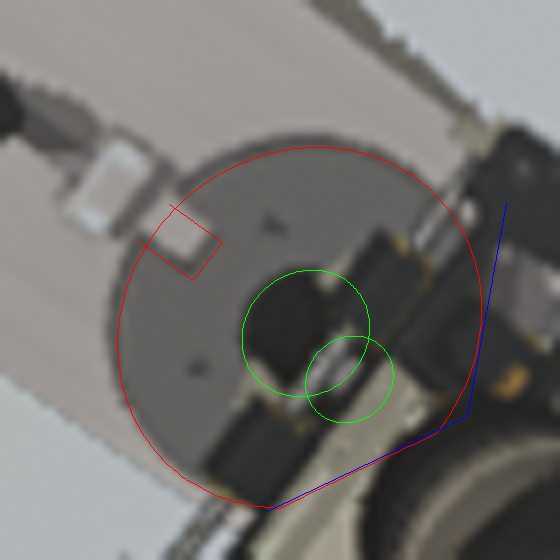

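>>> {"method": "apply_moves", "body": {"increments": [{"grip": 0.5, "linear": [0, 0, 0], "turn": [0, 0, 0]}, {"grip": 0.5, "linear": [0, 0, 0], "turn": [0, 0, 0]}, {"grip": 0.5, "linear": [0, 0, 0], "turn": [0, 0, 0]}, {"grip": 0.5, "linear": [-3, -4, 8], "turn": [0, 0, 0]}, {"grip": 0.5, "linear": [-14, -18, 33], "turn": [0, 0, 0]}, {"grip": 0.5, "linear": [-27, -37, 66], "turn": [0, 0, 0]}, {"grip": 0.5, "linear": [-35, -70, 90], "turn": [0, 0, 0]}, {"grip": 0.5, "linear": [-45, -110, 120], "turn": [0, 0, 0]}, {"grip": 0.5, "linear": [-50, -145, 140], "turn": [0, 0, 0]}, {"grip": 0.5, "linear": [-50, -145, 140], "turn": [0, 0, 0]}]}}

```text
time: 20.45
tool_pos: [0.4092, 0.1085, 0.2238]
tool_rot: [-2.531, -0.014, -0.632]
contact_force: [0.5, 1.5, -0.7]
opening: 0.0455
```

```bash
python3 -c "
from g import *
where()
from cell import read_camera
t=read_camera('top');s=read_camera('scene')
np.save('pics/t12.npy',t)
from v import draw
draw('top',t,-4,8.5,0,'pics/k12.png')
cv2.imwrite('pics/k12s.png',cv2.resize(s[130:230,150:245],None,fx=5,fy=5)[:,:,::-1])
"
```

```text
t 20.45 deck [-45.1 -42.4 227.9] phi -89.2 tilt 0.45 Fdeck [ 0.8  0.5 -1.4] T [-0.02  0.5   0.  ] open 45.5 q [-0.38 -0.01  2.15  0.74  0.96 -0.18]
```

View pics/k12.png

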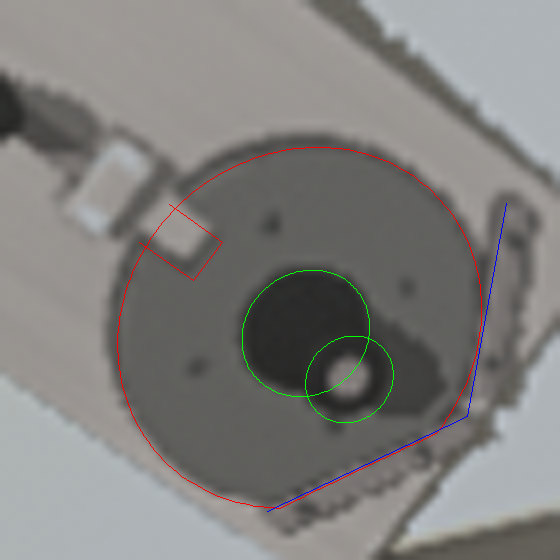

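View pics/k12s.png

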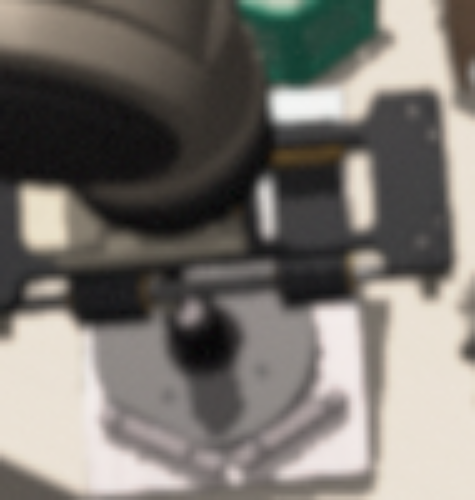

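```bash
python3 -c "
from g import *
show(*deckpose(131,7,110,-90))
"
```

```text
lin [ 88.2 196.1   6.7] turn [ 0.06  0.06 -0.1 ] P [0.496 0.308 0.228]
```

>>> {"method": "apply_moves", "body": {"increments": [{"grip": 0.45, "linear": [10, 25, 5], "turn": [0, 0, 0]}, {"grip": 0.45, "linear": [25, 55, 15], "turn": [0, 0, 0]}, {"grip": 0.45, "linear": [40, 90, 20], "turn": [0, 0, 0]}, {"grip": 0.45, "linear": [55, 125, 20], "turn": [0, 0, 0]}, {"grip": 0.45, "linear": [70, 160, 15], "turn": [0, 0, 0]}, {"grip": 0.45, "linear": [82, 182, 10], "turn": [0, 0, 0]}, {"grip": 0.45, "linear": [88, 196, 7], "turn": [0.06, 0.06, -0.1]}, {"grip": 0.45, "linear": [88, 196, 7], "turn": [0.06, 0.06, -0.1]}, {"grip": 0.45, "linear": [88, 196, 7], "turn": [0.06, 0.06, -0.1]}]}}

```text
time: 21.45
tool_pos: [0.4939, 0.31, 0.227]
tool_rot: [-2.533, 0.002, -0.632]
contact_force: [-0.1, -1.4, 1.3]
opening: 0.0411
```

```bash
python3 -c "
from g import *
where()
show(*deckpose(131,7,50,-90))
show(*deckpose(131,7,20,-90))
"
```

```text
t 21.45 deck [130.6   9.7 108.8] phi -89.7 tilt 0.34 Fdeck [-0.2 -0.8  1.8] T [ 0.02  0.47 -0.03] open 41.1 q [0.22 0.21 1.88 0.65 0.68 0.41]
 lin [ 22.5  25.7 -47.9] turn [ 0.01 -0.03 -0.07] P [0.516 0.336 0.179]
 lin [ 32.7  39.5 -72.5] turn [ 0.01 -0.03 -0.07] P [0.527 0.35  0.155]
```

>>> {"method": "apply_moves", "body": {"increments": [{"grip": 0.45, "linear": [8, 8, -16], "turn": [0, 0, 0]}, {"grip": 0.45, "linear": [15, 17, -32], "turn": [0, 0, 0]}, {"grip": 0.45, "linear": [22.5, 25.7, -48], "turn": [0, 0, 0]}, {"grip": 0.45, "linear": [27, 32, -60], "turn": [0, 0, 0]}, {"grip": 0.45, "linear": [32, 39, -72], "turn": [0, 0, -0.05]}, {"grip": 0.45, "linear": [32, 39, -72], "turn": [0, 0, -0.05]}, {"grip": 0.45, "linear": [32, 39, -72], "turn": [0, 0, -0.05]}]}}

```text
time: 22.15
tool_pos: [0.5273, 0.3479, 0.1565]
tool_rot: [-2.531, 0.0, -0.64]
contact_force: [0.1, -0.1, 0.9]
opening: 0.0414
```

```bash
python3 -c "
from g import *
where()
show(*deckpose(131,7,20,-90))
"
```

```text
t 22.15 deck [131.4   5.4  22.1] phi -90.1 tilt 0.03 Fdeck [ 0.5 -0.2  0.7] T [ 0.02  0.5  -0.  ] open 41.4 q [0.28 0.39 1.86 0.78 0.52 0.31]
 lin [-0.7  1.7 -2. ] turn [-0.   -0.    0.01] P [0.527 0.35  0.155]
```

Close on the knob (shift slightly left to centre it).

>>> {"method": "apply_moves", "body": {"increments": [{"grip": 0.45, "linear": [-1, 1.7, -1], "turn": [0, 0, 0]}, {"grip": 0.45, "linear": [-1, 1.7, -1], "turn": [0, 0, 0]}, {"grip": 0.1, "linear": [-1, 1.7, -1], "turn": [0, 0, 0]}, {"grip": 0.1, "linear": [-1, 1.7, -1], "turn": [0, 0, 0]}, {"grip": 0.1, "linear": [-1, 1.7, -1], "turn": [0, 0, 0]}, {"grip": 0.1, "linear": [-1, 1.7, -1], "turn": [0, 0, 0]}, {"grip": 0.1, "linear": [-1, 1.7, -1], "turn": [0, 0, 0]}], "grip_force": 20}}

```text
time: 22.85
tool_pos: [0.5266, 0.3496, 0.1557]
tool_rot: [-2.53, -0.0, -0.64]
contact_force: [-1.2, -0.9, 1.7]
opening: 0.018
```

```bash
python3 -c "
from g import *
where()
"
```

```text
t 22.85 deck [131.7   7.   21. ] phi -90.1 tilt 0.06 Fdeck [-0.2  0.4  2.3] T [ 0.07  0.49 -0.05] open 18.0 q [0.29 0.39 1.86 0.78 0.51 0.31]
```

>>> {"method": "apply_moves", "body": {"increments": [{"grip": 0.1, "linear": [-2, -2.6, -2.3], "turn": [0, 0, 0]}, {"grip": 0.1, "linear": [-3.9, -5.3, -4.6], "turn": [0, 0, 0]}, {"grip": 0.1, "linear": [-5.9, -7.9, -6.9], "turn": [0, 0, 0]}, {"grip": 0.1, "linear": [-7.8, -10.5, -9.2], "turn": [0, 0, 0]}, {"grip": 0.1, "linear": [-9.8, -13.2, -11.5], "turn": [0, 0, 0]}, {"grip": 0.1, "linear": [-9.8, -13.2, -11.5], "turn": [0, 0, 0]}]}}

```text
time: 23.45
tool_pos: [0.5164, 0.3357, 0.1436]
tool_rot: [-2.531, -0.0, -0.64]
contact_force: [-1.7, -3.5, 3.0]
opening: 0.0176
```

```bash
python3 -c "
from g import *
where()
"
```

```text
t 23.45 deck [110.6   7.   20.9] phi -90.1 tilt 0.07 Fdeck [-1.4 -0.7  4.7] T [-0.05  0.72  0.01] open 17.6 q [0.26 0.39 1.91 0.85 0.49 0.21]
```

>>> {"method": "apply_moves", "body": {"increments": [{"grip": 0.1, "linear": [-1.5, -2, -1.7], "turn": [0, 0, 0]}, {"grip": 0.1, "linear": [-2.9, -3.9, -3.4], "turn": [0, 0, 0]}, {"grip": 0.1, "linear": [-4.4, -5.9, -5.2], "turn": [0, 0, 0]}, {"grip": 0.1, "linear": [-5.4, -7.2, -6.3], "turn": [0, 0, 0]}, {"grip": 0.1, "linear": [-5.4, -7.2, -6.3], "turn": [0, 0, 0]}]}}

```text
time: 23.95
tool_pos: [0.5114, 0.3289, 0.1377]
tool_rot: [-2.531, -0.0, -0.64]
contact_force: [0.4, -2.1, 3.9]
opening: 0.0175
```

```bash
python3 -c "
from g import *
where()
"
```

```text
t 23.95 deck [100.3   7.   20.9] phi -90.1 tilt 0.07 Fdeck [ 1.  -1.6  4. ] T [-0.14  0.39 -0.02] open 17.5 q [0.25 0.39 1.94 0.89 0.48 0.16]
```

>>> {"method": "apply_moves", "body": {"increments": [{"grip": 0.1, "linear": [-1, -1.3, -1.2], "turn": [0, 0, 0]}, {"grip": 0.1, "linear": [-1.7, -2.3, -2], "turn": [0, 0, 0]}, {"grip": 0.1, "linear": [-1.7, -2.3, -2], "turn": [0, 0, 0]}]}}

```text
time: 24.25
tool_pos: [0.5111, 0.3285, 0.1375]
tool_rot: [-2.526, -0.001, -0.64]
contact_force: [6.6, 10.5, 4.3]
opening: 0.0175
```

```bash
python3 -c "
from g import *
where()
"
```

```text
t 24.25 deck [99.8  6.9 21.1] phi -90.0 tilt 0.27 Fdeck [12.6  0.9 -3.6] T [ 0.4  -1.42 -0.03] open 17.5 q [0.25 0.38 1.94 0.91 0.48 0.14]
```

Bottomed: 12.6 N at 32 mm of travel. Hold for 1 s.

>>> {"method": "apply_moves", "body": {"increments": [{"grip": 0.1, "linear": [0, 0, 0], "turn": [0, 0, 0]}, {"grip": 0.1, "linear": [0, 0, 0], "turn": [0, 0, 0]}, {"grip": 0.1, "linear": [0, 0, 0], "turn": [0, 0, 0]}, {"grip": 0.1, "linear": [0, 0, 0], "turn": [0, 0, 0]}, {"grip": 0.1, "linear": [0, 0, 0], "turn": [0, 0, 0]}, {"grip": 0.1, "linear": [0, 0, 0], "turn": [0, 0, 0]}, {"grip": 0.1, "linear": [0, 0, 0], "turn": [0, 0, 0]}, {"grip": 0.1, "linear": [0, 0, 0], "turn": [0, 0, 0]}, {"grip": 0.1, "linear": [0, 0, 0], "turn": [0, 0, 0]}, {"grip": 0.1, "linear": [0, 0, 0], "turn": [0, 0, 0]}]}}

```text
time: 25.25
tool_pos: [0.5111, 0.3285, 0.1375]
tool_rot: [-2.526, -0.001, -0.64]
contact_force: [6.0, 11.7, 3.4]
opening: 0.0176
```

```bash
python3 -c "
from g import *
where()
from cell import read_camera
t=read_camera('top')
from v import draw
draw('top',t,-4,8.5,0,'pics/k13.png')
"
```

```text
t 25.25 deck [99.8  6.9 21.1] phi -90.0 tilt 0.26 Fdeck [12.6  2.1 -4.6] T [ 0.32 -1.42 -0.03] open 17.6 q [0.25 0.38 1.94 0.91 0.48 0.14]
```

View pics/k13.png

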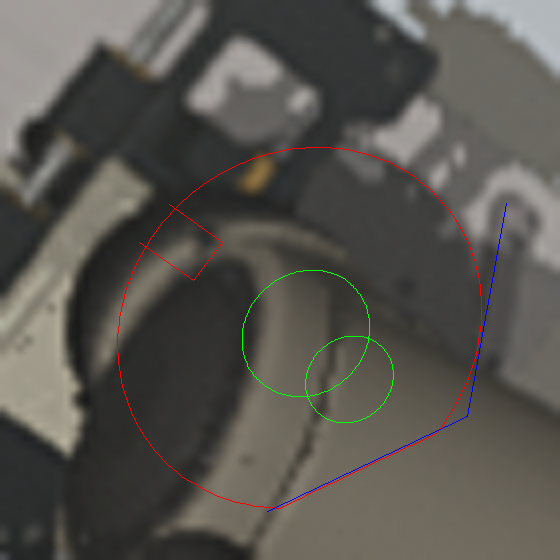

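>>> {"method": "apply_moves", "body": {"increments": [{"grip": 0.4, "linear": [0, 0, 0], "turn": [0, 0, 0]}, {"grip": 0.5, "linear": [0, 0, 0], "turn": [0, 0, 0]}, {"grip": 0.5, "linear": [0, 0, 0], "turn": [0, 0, 0]}, {"grip": 0.5, "linear": [0, 0, 0], "turn": [0, 0, 0]}, {"grip": 0.5, "linear": [-4, -5, 10], "turn": [0, 0, 0]}, {"grip": 0.5, "linear": [-14, -18, 33], "turn": [0, 0, 0]}, {"grip": 0.5, "linear": [-27, -37, 66], "turn": [0, 0, 0]}, {"grip": 0.5, "linear": [-40, -75, 90], "turn": [0, 0, 0]}, {"grip": 0.5, "linear": [-55, -120, 100], "turn": [0, 0, 0]}, {"grip": 0.5, "linear": [-70, -165, 110], "turn": [0, 0, 0]}]}}

```text
time: 26.3
tool_pos: [0.4383, 0.1607, 0.2472]
tool_rot: [-2.53, -0.002, -0.639]
contact_force: [0.9, -0.1, 0.4]
opening: 0.0459
```

>>> {"method": "apply_moves", "body": {"increments": [{"grip": 0.5, "linear": [-20, -30, 10], "turn": [0, 0, 0]}, {"grip": 0.5, "linear": [-40, -60, 20], "turn": [0, 0, 0]}, {"grip": 0.5, "linear": [-40, -60, 20], "turn": [0, 0, 0]}, {"grip": 0.5, "linear": [-40, -60, 20], "turn": [0, 0, 0]}]}}

```text
time: 26.7
tool_pos: [0.3996, 0.1009, 0.2663]
tool_rot: [-2.531, -0.002, -0.643]
contact_force: [0.5, 0.3, -0.6]
opening: 0.0458
```

```bash
python3 -c "
from g import *
where()
from cell import read_camera
t=read_camera('top')
from v import draw
draw('top',t,-4,8.5,0,'pics/k14.png')
cv2.imwrite('pics/k14t.png',t[:,:,::-1])
"
```

```text
t 26.7 deck [-30.4 -39.3 269.5] phi -90.2 tilt 0.23 Fdeck [ 0.1 -0.2 -0.8] T [ 0.07  0.51 -0.01] open 45.8 q [-0.42 -0.08  2.08  0.68  1.09 -0.08]
```

View pics/k14.png

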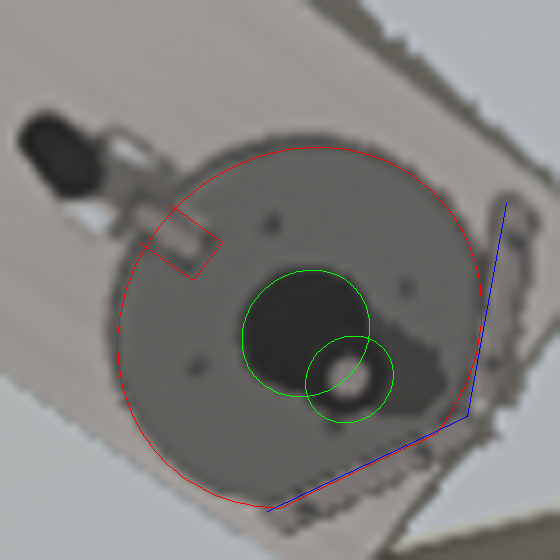

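View pics/k14t.png

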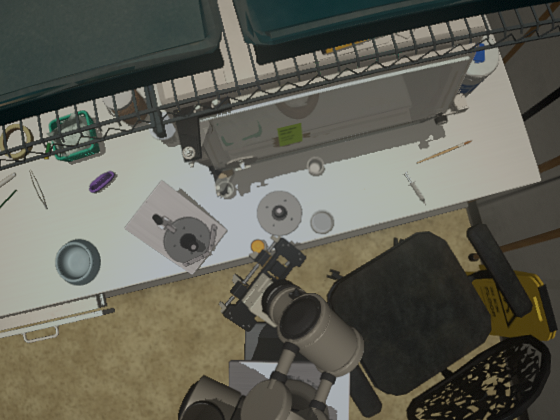

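The disc is seated with its flat on the left ledge, stem top at about (350,377) in the enlarged crop. The rod stands in the slot at (180,237). In the full top picture the plain disc is still at (279,212), and the jar, the cups and the syringe are where they were. The arm is clear of everything.

```bash
python3 -c "
from cell import hand_in
print(hand_in())"
```

```text
the job is handed in; nothing more can be done
None
```

The job is done and handed in at about 27 s. I drew the rod back and laid the slotted disc in the V with its flat up the slope. I rolled it by the stem until the flat dropped home on the left ledge, then pushed the rod in. It bottomed at about 32 mm of travel, held with about 12.6 N for over a second before I let go.

**Checks that agreed:**
- Just before I let go of the stem, the tool stood at deck (-3.6, 7.2) mm, against home at (-4, 7).
- The last top picture shows the flat along the left ledge, the slot in line with the rod and the rod in the slot. The plain disc and the other objects are where they were, and the arm is clear.

**What went wrong or disagreed:**
- **Deck position:** the camera's deck estimate was about 3 mm off along deck y and 1 mm in height. I corrected it by feel on the knob and the face.
- **Guide block:** on the first approach the disc bumped the block with about 18 N, so I backed off and lowered it nearer the V. Nothing was disturbed.
- **First placing in the V:** I confirmed it only by the top picture and the contact forces. It looked within about 2 mm, but I have no direct reading of it.

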